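# Pack the test kiln and set its damper

## Robot

A 6-joint arm with a two-finger parallel gripper is mounted at the origin on a cart in front of the work surface, level with it; the furniture and walls round the work are solid. World frame = base frame: x ahead of the robot, y to its left, z up, the work surface at z = 0. Lengths are in mm, angles in rad, forces in N, time in s.
With the tool pointing down it reaches from about 250 to 800 mm from the base axis. Payload 8.5 kg.
Tool frame: the origin (TCP) lies midway between the tips of the shut fingers; the grasp point (between the pads) lies behind it (manip.pinch_z is the z of the grasp point in the tool frame, in mm); z points along the fingers, y is the line along which they close (so a half turn about z gives the same grasp; the last joint's range is limited). The gripper opens to 85 mm and grips with 20 to 120 N. Pads are 22 mm wide; open, the fingers measure 114 mm over their backs; the gripper's body (76 mm by 85 mm) begins 54 mm behind the grasp point. The pads swing forward as they close: fully open they stand 13 mm farther back than shut.
Start: joints at [-1.217, 0.238, -0.013, 1.319, 0, 1.571], TCP at [181.877, -492.442, 231.276] pointing down, gripper open.
Joint ranges: [-2.66, 2.66], [-1.03, 1.9], [-1.14, 1.46], [-1.82, 2.27], [-1.45, 1.34], [-3.14, 3.14]. Speed limits (rad/s): [2.22, 2.22, 2.79, 3.14, 3.14, 3.14].

## Interface

Orientations are given as a rotation vector (axis times angle).
In Python, from station import readout, viewer, manip gives the robot as it stands. The module is installed in compiled form; this text tells all that it offers.
- The arm moves only by the tool carry_out, never from a script. Its argument "commands" is a list of rows, each a list of 3 entries, a list of its own where there are three numbers: the gripper's target within -1 to 1 (shut at 1, half-way at 0, fully open at -1), then the shift along the world's x, y, z in m, then the turn, a rotation vector about the world's x, y, z in degrees. In form: [[jaw, [x, y, z], [ax, ay, az]], ...]. A call has 1 to 8 rows; each row shifts and turns the commanded pose from where the row before left it; what a row does not reach is not made up. A row lasts 1/12 s, in which the tool goes at most 41.7 mm and 7.16 degrees, less where a joint would pass 70% of its speed; a pose out of reach is approached as far as the arm can. A call with a gripper value outside its range is refused whole. The fingers move at their own pace and stop on an object; the grip force is fixed at half the most. Time passes only in rows, so rows that do not move let the fingers close. It gives the time, the measured TCP pose, the force, the opening and the grip force at its end, in the units of the state.
- readout.read_state(): the state, without advancing time (a new reading comes with each control period).
- viewer.grab_frame(name): name is "side" or "top"; returns the picture (400x640x3 uint8, red, green, blue); there is no depth.
- viewer.camera_info(name): a dict with "intrinsics" (3x3 intrinsics, pixels), "view" (4x4, takes a point from world to camera coordinates). Camera axes: x right, y up, looking along -z (the intrinsics and any distortion apply to the point x, -y, -z); pixel columns grow to the right and rows downward; lengths in mm; the calibration is good to about 2 mm. A picture is of the moment at which its call begins. camera_info takes no time and is no camera call.
- manip.finish_job(): hands the job in; it is judged then, once.
The state is a dict: "t": time; "q": joint angles; "qd": joint speeds; "joint_torque": joint torques, N m; "tcp_pos": TCP position; "eef_rot": TCP orientation; "ft_force": force on the tool from outside, world axes, zero at the start; "ft_torque": the same for the moment, N m; "finger_gap": finger opening in mm; "grip_force": force on a finger pad.
Only numpy, scipy, OpenCV 4.12 (cv2) and the standard library are available. Lean on these libraries where they do the work, as an engineer would, in place of code of your own. Each camera call takes 0.05 s, during which the arm holds its last target. There are 200 camera calls.

## Task

Get the little test kiln ready for firing: lift off the loose lid and set it aside, stand all the glaze test tiles upright on the floor of its chamber, then lay the lid back in its recess and press it down until it sits level and flush with the rim. Draw the stiff flue damper out to half open, so that the rear edge of its plate stands at the long middle marks, and leave the pale cup, the porcelain jar and the small bottle beside it where they stand.

Things in the scene. Friction and masses are not known exactly. Their poses are not given: they have to be found in the camera images.
- kiln: small top-loading test kiln, fixed: a brick-lined sheet-metal case 260 x 260 mm, open at the top, brick rim 124 mm above the table. Origin at the centre of its underside; z up, x towards its back, y towards its left; it may stand turned a little. On its right side (-y) a flue box 200 x 94 mm, as high as the rim, carries the damper between guide rails 12 mm high.
- chamber_floor (a point): centre of the kiln chamber's floor, 40 mm above the table, 84 mm below the rim; the chamber is 184 x 184 mm; axes as the kiln's
- recess (a point): centre of the square lid recess at rim height, 124 mm above the table; recess 212 x 212 mm, 14 mm deep; its floor is a ledge 14 mm wide. In the ledge, 99 mm to the left and right (y) of the centre, a steel seat strip along x stands 7 mm proud, held by friction; each slides down level with the ledge under about 8 to 9 N and stays down
- seat_left_mid (a point): middle of the top of the left seat strip: 117 mm above the table as found, 110 mm when pushed fully down
- seat_right_mid (a point): the same for the right seat strip
- flue_centre (a point): centre of the flue opening (80 mm along the kiln's x, 60 mm along y) in the top of the flue box, 124 mm above the table; black marks on the guide rails divide the 80 mm into quarters; the middle mark is longer and lies beside this point
- damper (a joint): how far the flue damper plate is drawn out, m: 0 shut, 0.080 fully open. It slides to the kiln's front (-x); this value is the uncovered length of the opening, so half open is 0.040 with the plate's rear edge at the long middle marks. Stiff: about 9 N moves it, and it stays where it is left; it may start a little ajar
- damper_knob (a point): centre of the damper's upright wooden knob, 24 mm in diameter, 40 mm high, on the front part of the steel damper plate; 38 mm in front (-x) of flue_centre when shut, 150 mm above the table; free space all round it above the rails
- lid_bar (a point): middle of the lid's grip bar, a round bar 12 mm thick and 104 mm long (along the lid's x) on a post at each end, its axis 30 mm above the slab's top, 44 mm above its underside; z is the lid's up. With the lid fully home this point is 154 mm above the table, merely laid in (as found) 7 mm higher. The table to the right of the flue box, between the small bottle and the pale cup and nearer the table's right edge, is clear
- lid_top (a point): centre of the top face of the lid slab (under the bar). The lid is a square brick slab in a steel band, 206 x 206 x 14 mm, about 0.6 kg, at first lying loose in the recess. It fits the recess with 3 mm play all round at any quarter turn; home, its top is flush with the rim. Laid in, it stands 7 mm proud and needs about 12 N besides its weight, in the middle or on the side that stands high
- tile1_mid (a point): centre of the upright of a glaze test tile (3 to 5 tiles; absent: None): L-shaped white ceramic, 60 mm tall, 70 g. Upright 10 mm thick (tile's x), 40 mm wide (y); this point is 30 mm above its base. Foot 44 x 40 x 8 mm, reaching 34 mm from this point to the tile's -x, 10 mm to +x. z is up. Starts standing on the table left of the kiln
- tile2_mid (a point): centre of the upright of a glaze test tile (3 to 5 tiles; absent: None): L-shaped white ceramic, 60 mm tall, 70 g. Upright 10 mm thick (tile's x), 40 mm wide (y); this point is 30 mm above its base. Foot 44 x 40 x 8 mm, reaching 34 mm from this point to the tile's -x, 10 mm to +x. z is up. Starts standing on the table left of the kiln
- tile3_mid (a point): centre of the upright of a glaze test tile (3 to 5 tiles; absent: None): L-shaped white ceramic, 60 mm tall, 70 g. Upright 10 mm thick (tile's x), 40 mm wide (y); this point is 30 mm above its base. Foot 44 x 40 x 8 mm, reaching 34 mm from this point to the tile's -x, 10 mm to +x. z is up. Starts standing on the table left of the kiln
- tile4_mid (a point): centre of the upright of a glaze test tile (3 to 5 tiles; absent: None): L-shaped white ceramic, 60 mm tall, 70 g. Upright 10 mm thick (tile's x), 40 mm wide (y); this point is 30 mm above its base. Foot 44 x 40 x 8 mm, reaching 34 mm from this point to the tile's -x, 10 mm to +x. z is up. Starts standing on the table left of the kiln
- tile5_mid (a point): centre of the upright of a glaze test tile (3 to 5 tiles; absent: None): L-shaped white ceramic, 60 mm tall, 70 g. Upright 10 mm thick (tile's x), 40 mm wide (y); this point is 30 mm above its base. Foot 44 x 40 x 8 mm, reaching 34 mm from this point to the tile's -x, 10 mm to +x. z is up. Starts standing on the table left of the kiln
- pale_cup: pale blue cup, 84 mm wide, 115 mm tall, to the right of the kiln; origin at its base; a bystander
- raw_jar: small unglazed porcelain jar, 66 mm wide, 82 mm tall, at the front left, before the tiles; origin at its base; a bystander
- oxide_bottle: small dark red bottle with white cap, 32 mm wide, 53 mm tall, in front of the flue box; origin at its base; a bystander
Mind the look-alikes: they are no part of the job. Leave any green look-alike of the part that bears tile2_mid alone.

How it is judged:
By the outcome, as a careful person would: the job done as asked, in the order asked, and still so for the second after the job is handed in, with the robot touching nothing.
Of tile1, tile2, tile3, tile4, tile5 only 3 to 5 are there at a start; the rules pass over those that are not, and their reading is None.
At some moment in a run one of tile1, tile2, tile3, tile4, tile5, lid may be knocked a few centimetres aside while the robot is not near it.
It also fails if it takes over 210 s, if anything falls off the work surface, if the arm or the gripper's body presses on something with over 40 N, if the wrist force passes 120 N, or if a joint passes its speed limit or range.

## Working session

There is one attempt and no reset: what is moved stays moved. The work goes in short steps, Python scripts to look and compute and a tool call to move; the robot and the scene stay as the last step left them, time stands still between calls to the robot, and variables do not carry over. Pictures are saved under pics/ and viewed, at most 14 in all, crops included, and the job is handed in when it is done.

Besides the shell and the picture viewer there is one more tool, called as name(argument=value, ...), one argument or row to a line, values as JSON. carry_out: Moves the arm, as the interface text tells. Its arguments: {"type":"object","properties":{"commands":{"type":"array","items":{"type":"array"}}},"required":["commands"]}

```bash
mkdir -p pics; ls; python3 - <<'E'
from station import readout, viewer, manip
import cv2, numpy as np
np.set_printoptions(suppress=True,precision=4)
for n in("side","top"):
    f=viewer.grab_frame(n); cv2.imwrite(f"pics/{n}0.png",f[:,:,::-1]); i=viewer.camera_info(n); print(n,{k:np.array(v) if not isinstance(v,str) else v for k,v in i.items()})
print(manip.pinch_z, readout.read_state())
E
```

```text
pics
side {'intrinsics': array([[403.3366,   0.    , 324.4233],
       [  0.    , 403.3366, 199.7073],
       [  0.    ,   0.    ,   1.    ]]), 'view': array([[   -0.9991,    -0.0422,     0.003 ,   492.7376],
       [    0.02  ,    -0.4097,     0.912 ,  -106.7035],
       [   -0.0372,     0.9113,     0.4101, -1239.6447],
       [    0.    ,     0.    ,     0.    ,     1.    ]])}
top {'intrinsics': array([[484.7866,   0.    , 316.9956],
       [  0.    , 484.7866, 198.8971],
       [  0.    ,   0.    ,   1.    ]]), 'view': array([[    0.004 ,    -0.9999,     0.0093,    63.6376],
       [    0.9954,     0.0049,     0.0958,  -494.8579],
       [   -0.0958,     0.0088,     0.9954, -1331.5154],
       [    0.    ,     0.    ,     0.    ,     1.    ]])}
-18.700000000000003 {'t': 0.1, 'q': array([-1.217 ,  0.2387, -0.0142,  1.3192, -0.    ,  1.5708]), 'qd': array([ 0.0007,  0.0002,  0.0032, -0.002 ,  0.0009, -0.0006]), 'joint_torque': array([  0.0018, -53.972 ,  34.6998,   0.0135,   0.0001,   0.    ]), 'tcp_pos': array([ 181.7525, -492.1367,  230.7343]), 'eef_rot': array([-3.0913, -0.5526,  0.0004]), 'ft_force': array([ 0.1594, -0.3433,  0.0027]), 'ft_torque': array([-0.0033, -0.0178,  0.0617]), 'grip_force': 0.0, 'finger_gap': 85.47381535479306}
```

View pics/top0.png

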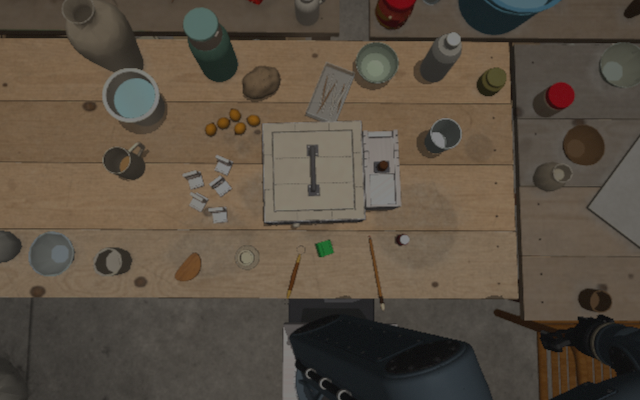

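View pics/side0.png

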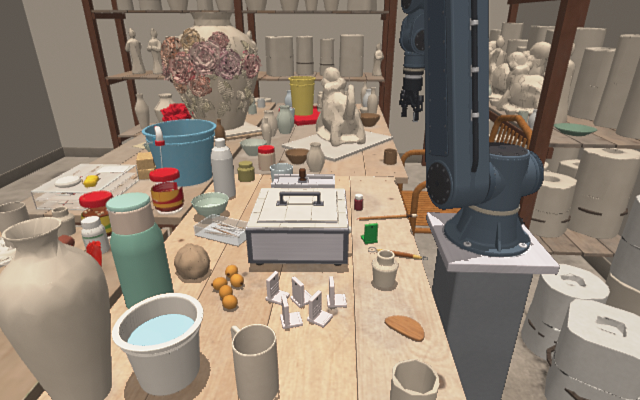

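```bash
cat > h.py <<'E'
from station import readout, viewer, manip
import cv2, numpy as np
from scipy.spatial.transform import Rotation as R
np.set_printoptions(suppress=True,precision=1)
def back(n,u,v,z):
    c=viewer.camera_info(n);K=np.array(c['intrinsics']);V=np.array(c['view'])
    d=np.linalg.inv(K)@[u,v,1]; d=V[:3,:3].T@[d[0],-d[1],-d[2]]; o=-V[:3,:3].T@V[:3,3]
    return o+d*(z-o[2])/d[2]
def proj(n,p):
    c=viewer.camera_info(n);K=np.array(c['intrinsics']);V=np.array(c['view'])
    q=V[:3,:3]@np.array(p,float)+V[:3,3]; q=K@[q[0],-q[1],-q[2]]; return q[:2]/q[2]
def crop(n,box,s,name,f=None):
    f=viewer.grab_frame(n) if f is None else f
    u0,v0,u1,v1=box
    im=cv2.resize(f[v0:v1,u0:u1],None,fx=s,fy=s,interpolation=cv2.INTER_CUBIC)
    cv2.imwrite(f"pics/{name}.png",im[:,:,::-1]); return f
def st():
    s=readout.read_state(); print(round(s['t'],2),s['tcp_pos'],s['eef_rot'].round(3),s['ft_force'],round(s['finger_gap'],1),s['grip_force'])
E
python3 - <<'E'
from h import *
a=cv2.imread("pics/top0.png")[:,:,::-1];b=cv2.imread("pics/side0.png")[:,:,::-1]
crop("top",(255,115,411,231),5,"c1",a)
t=cv2.resize(a[145:235,175:265],None,fx=4.4,fy=4.4,interpolation=cv2.INTER_CUBIC)
s=cv2.resize(b[260:340,255:355],None,fx=4,fy=4,interpolation=cv2.INTER_CUBIC)
o=np.zeros((400,800,3),np.uint8);o[:396,:396]=t;o[:320,400:]=s;cv2.imwrite("pics/c2.png",o[:,:,::-1])
E
```

```text
(no output)
```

View pics/c1.png

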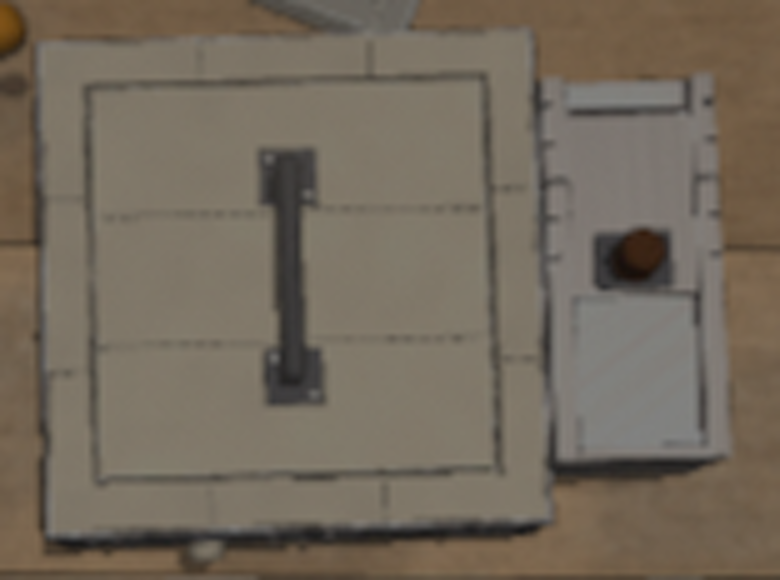

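View pics/c2.png

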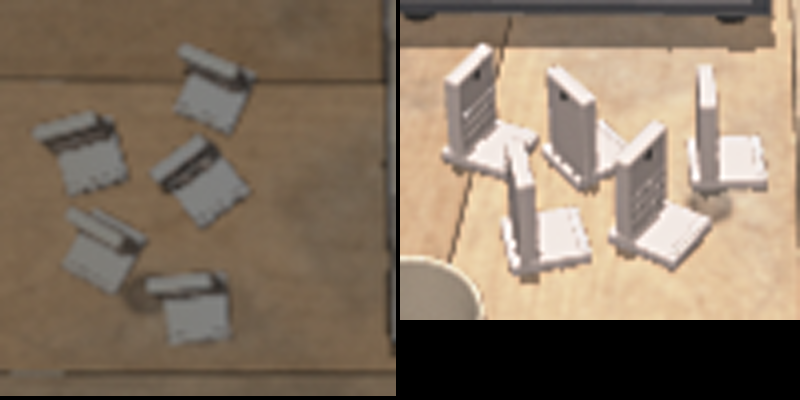

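```bash
python3 - <<'E'
from h import *
f=lambda x,y:(x/5+255,y/5+115)
g=lambda x,y:(x/4.4+175,y/4.4+145)
def yaw(a,b): return np.degrees(np.arctan2(*(b-a)[1::-1]))
B=lambda uv,z:back("top",*uv,z)
c=[B(f(*p),124) for p in[(38,40),(535,28),(550,522),(44,530)]]
print("rim ctr",np.mean(c,0),[np.linalg.norm(c[i]-c[i-1]).round(1) for i in range(4)],yaw(c[3],c[0]),yaw(c[2],c[1]),yaw(c[1],c[0])-90,yaw(c[2],c[3])-90)
c=[B(f(*p),131) for p in[(89,88),(485,77),(497,467),(100,476)]]
print("lid ctr",np.mean(c,0),[np.linalg.norm(c[i]-c[i-1]).round(1) for i in range(4)],yaw(c[3],c[0]),yaw(c[2],c[1]))
a,b=B(f(292,378),167),B(f(288,155),167);print("bar",(a+b)/2,np.linalg.norm(a-b),yaw(a,b))
print("knob top",B(f(641,247),170),"rear edge",B(f(628,110),126),"mid marks",B(f(560,182),136),B(f(697,180),136))
c=[B(f(*p),124) for p in[(545,82),(712,75),(728,458),(556,465)]];print("fluebox",np.mean(c,0),[np.linalg.norm(c[i]-c[i-1]).round(1) for i in range(4)])
print("bottle",B((403,240),53),"cup",B((445,133),115),"edge",B((518,205),0),B((405,205),0),"jar",B((247,257),82))
T=dict(A=((217,62),(205,121)),B=((67,124),(100,185)),C=((181,156),(226,207)),D=((105,229),(88,274)),E=((182,283),(199,340)))
for k,(t,e) in T.items():
    p=B(g(*t),60);q=B(g(*e),8);print(k,p,"dist",np.linalg.norm((p-q)[:2]),"yaw",yaw(q,p))
E
```

```text
rim ctr [559.   76.4 124. ] [np.float64(257.2), np.float64(261.2), np.float64(260.0), np.float64(260.7)] 1.5309930377762246 1.4250506397576643 1.7775148931378766 1.1625642744112525
lid ctr [559.   75.9 131. ] [np.float64(202.7), np.float64(206.5), np.float64(204.1), np.float64(203.9)] 2.3222933905677285 1.5642227213298758
bar [558.2  77.5 167. ] 113.28626684481668 1.2906676896168154
knob top [568.3 -98.8 170. ] rear edge [648.3 -99.1 126. ] mid marks [607.9 -62.1 136. ] [ 609.4 -133.2  136. ]
fluebox [ 564.7 -102.5  124. ] [np.float64(201.6), np.float64(87.9), np.float64(201.9), np.float64(89.2)]
bottle [ 380.7 -168.    53. ] cup [ 662.6 -271.4  115. ] edge [ 482.1 -507.6    0. ] [ 480.6 -184.8    0. ] jar [334.  250.5  82. ]
A [599.2 320.2  60. ] dist 33.579888491950626 yaw -29.370587370713494
B [559.8 412.1  60. ] dist 32.99426225208644 yaw 15.924630153079892
C [540.2 341.1  60. ] dist 32.256897513543 yaw 36.53138895163317
D [494.5 386.8  60. ] dist 32.65615415214577 yaw -43.09424889611553
E [461.4 338.6  60. ] dist 32.62328206437814 yaw 2.399786147070184
```

carry_out(
  commands=[
    [-1,[0.0157,0.0237,0.003],[0,0,6.7]],
    [-1,[0.0157,0.0237,0.003],[0,0,6.7]],
    [-1,[0.0157,0.0237,0.003],[0,0,6.7]],
    [-1,[0.0157,0.0237,0.003],[0,0,6.7]],
    [-1,[0.0157,0.0237,0.003],[0,0,6.7]],
    [-1,[0.0157,0.0237,0.003],[0,0,6.7]],
  ],
)

```text
t: 0.6
tcp_pos: [276.4, -348.9, 249.2]
eef_rot: [-2.709, -1.589, 0.0]
ft_force: [1.0, 0.1, -0.4]
finger_gap: 85.4
grip_force: 0.0
```

```bash
cat >> h.py <<'E'
def tool():
    s=readout.read_state(); M=R.from_rotvec(s['eef_rot']).as_matrix()
    print("t",round(s['t'],1),"tcp",s['tcp_pos'],"yaw_y",np.degrees(np.arctan2(M[1,1],M[0,1])).round(1),"zax",M[:,2].round(3),"q",np.array(s['q']).round(2),"F",s['ft_force'],"gap",round(s['finger_gap'],1),"grip",round(s['grip_force'],1))
E
python3 -c "from h import *;tool()"
```

```text
t 0.6 tcp [ 276.4 -348.9  249.2] yaw_y -29.2 zax [-0.  0. -1.] q [-0.9  0.1 -0.1  1.3 -0.   1.2] F [ 1.   0.1 -0.4] gap 85.4 grip 0.0
```

carry_out(
  commands=[
    [-1,[0.0157,0.0237,0.003],[0,0,6.7]],
    [-1,[0.0157,0.0237,0.003],[0,0,6.7]],
    [-1,[0.0157,0.0237,0.003],[0,0,6.7]],
    [-1,[0.0157,0.0237,0.003],[0,0,6.7]],
    [-1,[0.0157,0.0237,0],[0,0,6.7]],
    [-1,[0.0157,0.0237,0],[0,0,6.7]],
    [-1,[0.0157,0.0237,0],[0,0,6.7]],
    [-1,[0.0157,0.0237,0],[0,0,6.7]],
  ],
)

```text
t: 1.27
tcp_pos: [402.1, -159.3, 261.2]
eef_rot: [-1.702, -2.641, 0.0]
ft_force: [0.6, -0.3, 1.2]
finger_gap: 85.4
grip_force: 0.0
```

carry_out(
  commands=[
    [-1,[0.0157,0.0237,0],[0,0,6.7]],
    [-1,[0.0157,0.0237,0],[0,0,6.7]],
    [-1,[0.0157,0.0237,0],[0,0,6.7]],
    [-1,[0.0157,0.0237,0],[0,0,6.7]],
    [-1,[0.0157,0.0237,0],[0,0,6.7]],
    [-1,[0.0157,0.0237,0],[0,0,6.7]],
    [-1,[0.0157,0.0237,0],[0,0,6.7]],
    [-1,[0.0157,0.0237,0],[0,0,6.7]],
  ],
)

```text
t: 1.93
tcp_pos: [527.7, 30.4, 261.0]
eef_rot: [-0.328, -3.124, 0.0]
ft_force: [1.0, -0.7, 0.6]
finger_gap: 85.3
grip_force: 0.0
```

carry_out(
  commands=[
    [-1,[0.0157,0.0237,0],[0,0,6.7]],
    [-1,[0.0157,0.0237,0],[0,0,6.7]],
    [-1,[0,0,0],[0,0,0]],
  ],
)

```text
t: 2.18
tcp_pos: [560.7, 79.9, 260.0]
eef_rot: [0.044, -3.141, -0.001]
ft_force: [0.2, -0.2, -0.3]
finger_gap: 85.2
grip_force: 0.0
```

```bash
python3 -c "from h import *;tool();crop('side',(180,140,380,290),4,'s1')"
```

```text
t 2.2 tcp [560.7  79.9 260. ] yaw_y 91.6 zax [-0.  0. -1.] q [0.1 0.3 0.1 1.4 0.  0.1] F [ 0.2 -0.2 -0.3] gap 85.2 grip 0.0
```

View pics/s1.png

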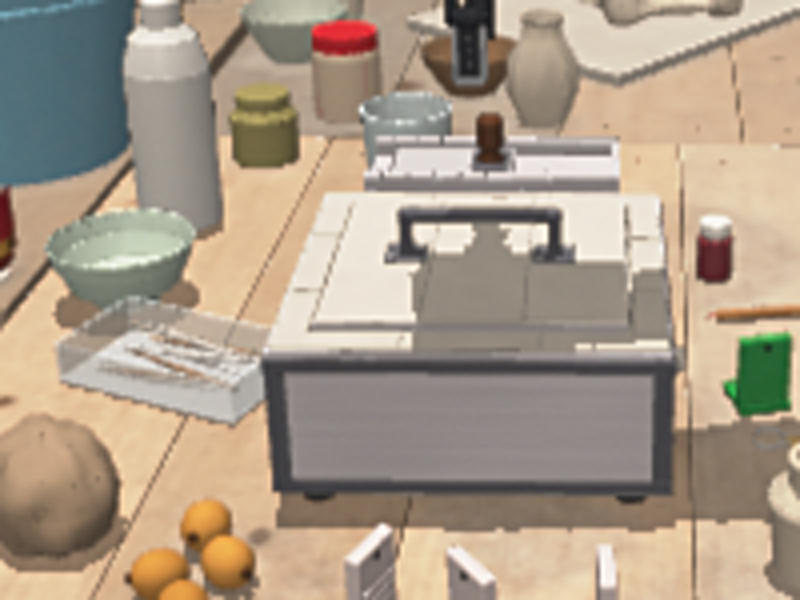

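carry_out(
  commands=[
    [-1,[-0.002,-0.0025,-0.035],[0,0,0]],
    [-1,[0,0,-0.035],[0,0,0]],
    [-1,[0,0,-0.035],[0,0,0]],
    [-1,[0,0,-0.009],[0,0,0]],
    [1,[0,0,0],[0,0,0]],
    [1,[0,0,0],[0,0,0]],
    [1,[0,0,0],[0,0,0]],
    [1,[0,0,0],[0,0,0]],
  ],
)

```text
t: 2.9
tcp_pos: [557.9, 73.8, 149.4]
eef_rot: [-0.029, 3.138, 0.0]
ft_force: [0.5, 0.2, 0.6]
finger_gap: 39.2
grip_force: 0.0
```

carry_out(
  commands=[
    [1,[0,0,0],[0,0,0]],
    [1,[0,0,0],[0,0,0]],
    [1,[0,0,0],[0,0,0]],
    [1,[0,0,0],[0,0,0]],
  ],
)

```text
t: 3.23
tcp_pos: [557.5, 74.5, 148.6]
eef_rot: [-0.03, 3.139, 0.002]
ft_force: [-0.4, 2.2, 7.0]
finger_gap: 9.9
grip_force: 58.5
```

```bash
python3 -c "from h import *;tool()
for p in [(470,-360,161),(558,77,161)]: print(proj('side',p),proj('top',p))
print(proj('side',(570,-99,170)))"
```

```text
t 3.2 tcp [557.5  74.5 148.6] yaw_y 91.1 zax [ 0.  0. -1.] q [ 0.1  0.3 -0.1  1.1  0.   0.1] F [-0.4  2.2  7. ] gap 9.9 grip 58.5
[334.7 147.4] [486.7 204.2]
[300.2 192.6] [313.2 168.7]
[301.7 168.1]
```

carry_out(
  commands=[
    [0.3,[0,0,0],[0,0,0]],
    [0.3,[0,0,0],[0,0,0]],
    [0.3,[0,0.002,-0.006],[0,0,0]],
    [0.3,[0,0,0],[0,0,0]],
    [1,[0,0,0],[0,0,0]],
    [1,[0,0,0],[0,0,0]],
    [1,[0,0,0],[0,0,0]],
    [1,[0,0,0],[0,0,0]],
  ],
)

```text
t: 3.9
tcp_pos: [556.4, 75.8, 141.0]
eef_rot: [0.029, -3.141, 0.0]
ft_force: [-0.9, 1.1, -3.1]
finger_gap: 9.6
grip_force: 58.3
```

carry_out(
  commands=[
    [1,[0,0,0],[0,0,0]],
    [1,[0,0,0],[0,0,0]],
    [1,[0,0,0],[0,0,0]],
  ],
)

```text
t: 4.15
tcp_pos: [556.5, 75.8, 141.0]
eef_rot: [0.029, -3.141, 0.0]
ft_force: [-0.0, -0.2, -5.0]
finger_gap: 9.8
grip_force: 58.3
```

```bash
python3 -c "from h import *;tool()"
```

```text
t 4.2 tcp [556.5  75.8 141. ] yaw_y 91.1 zax [-0. -0. -1.] q [ 0.1  0.3 -0.1  1.1 -0.   0.1] F [-0.  -0.2 -5. ] gap 9.8 grip 58.3
```

carry_out(
  commands=[
    [1,[0,0,0.008],[0,0,0]],
    [1,[0,0,0.012],[0,0,0]],
    [1,[0,0,0.022],[0,0,0]],
    [1,[0,0,0.022],[0,0,0]],
    [1,[0,0,0.022],[0,0,0]],
    [1,[0,0,0.004],[0,0,0]],
    [1,[0,0,0],[0,0,0]],
  ],
)

```text
t: 4.73
tcp_pos: [557.5, 75.9, 232.8]
eef_rot: [-0.029, 3.138, 0.0]
ft_force: [0.4, 1.1, -5.6]
finger_gap: 10.2
grip_force: 58.7
```

carry_out(
  commands=[
    [1,[-0.003,-0.015,0],[0,0,0]],
    [1,[-0.006,-0.03,0],[0,0,0]],
    [1,[-0.006,-0.034,0],[0,0,0]],
    [1,[-0.006,-0.034,0],[0,0,0]],
    [1,[-0.006,-0.034,0],[0,0,0]],
    [1,[-0.006,-0.034,0],[0,0,0]],
    [1,[-0.006,-0.034,0],[0,0,0]],
    [1,[-0.006,-0.034,0],[0,0,0]],
  ],
)

```text
t: 5.4
tcp_pos: [510.4, -174.5, 229.6]
eef_rot: [0.029, -3.139, -0.001]
ft_force: [1.1, -0.4, -5.8]
finger_gap: 10.3
grip_force: 58.8
```

carry_out(
  commands=[
    [1,[-0.006,-0.034,0],[0,0,0]],
    [1,[-0.006,-0.034,0],[0,0,0]],
    [1,[-0.006,-0.034,0],[0,0,0]],
    [1,[-0.006,-0.034,0],[0,0,0]],
    [1,[-0.006,-0.02,0],[0,0,0]],
    [1,[0,0,0],[0,0,0]],
    [1,[0,0,-0.02],[0,0,0]],
    [1,[0,0,-0.03],[0,0,0]],
  ],
)

```text
t: 6.07
tcp_pos: [482.3, -330.2, 181.6]
eef_rot: [-0.027, 3.139, -0.003]
ft_force: [0.9, 0.5, -5.8]
finger_gap: 10.0
grip_force: 59.1
```

```bash
python3 -c "from h import *;tool();crop('side',(180,100,440,290),3,'s2')"
```

```text
t 6.1 tcp [ 482.3 -330.2  181.6] yaw_y 91.0 zax [ 0. -0. -1.] q [-0.6  0.4  0.   1.2  0.  -0.6] F [ 0.9  0.5 -5.8] gap 10.0 grip 59.1
```

View pics/s2.png

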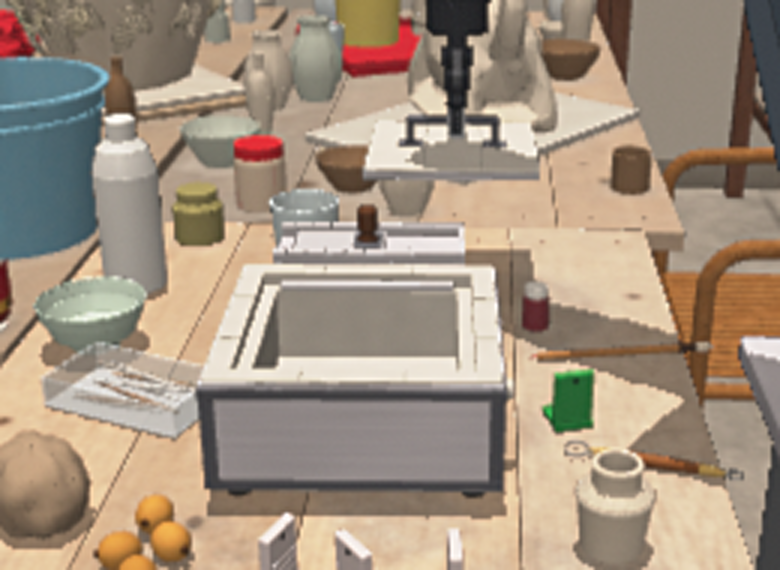

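carry_out(
  commands=[
    [1,[0,0,-0.035],[0,0,0]],
    [1,[0,0,-0.035],[0,0,0]],
    [1,[0,0,-0.035],[0,0,0]],
    [1,[0,0,-0.025],[0,0,0]],
    [1,[0,0,-0.01],[0,0,0]],
    [1,[0,0,-0.003],[0,0,0]],
    [1,[0,0,0],[0,0,0]],
  ],
)

```text
t: 6.7
tcp_pos: [481.6, -328.8, 38.1]
eef_rot: [0.03, -3.14, -0.001]
ft_force: [0.8, 0.1, -5.4]
finger_gap: 10.0
grip_force: 59.4
```

```bash
python3 -c "from h import *;tool()"
```

```text
t 6.7 tcp [ 481.6 -328.8   38.1] yaw_y 91.1 zax [-0.  0. -1.] q [-0.6  0.5 -0.2  0.9 -0.  -0.6] F [ 0.8  0.1 -5.4] gap 10.0 grip 59.4
```

carry_out(
  commands=[
    [1,[0,0,-0.005],[0,0,0]],
    [1,[0,0,-0.004],[0,0,0]],
    [1,[0,0,-0.003],[0,0,0]],
    [1,[0,0,-0.002],[0,0,0]],
    [1,[0,0,0],[0,0,0]],
  ],
)

```text
t: 7.12
tcp_pos: [481.7, -329.1, 24.3]
eef_rot: [-0.029, 3.141, -0.0]
ft_force: [-0.4, 0.1, -5.9]
finger_gap: 9.8
grip_force: 59.5
```

carry_out(
  commands=[
    [1,[0,0,0],[0,0,0]],
  ],
)

```text
t: 7.2
tcp_pos: [481.7, -329.2, 24.5]
eef_rot: [-0.029, 3.141, -0.0]
ft_force: [-0.2, -0.0, -5.5]
finger_gap: 10.5
grip_force: 59.5
```

carry_out(
  commands=[
    [1,[0,0,-0.0025],[0,0,0]],
    [1,[0,0,0],[0,0,0]],
  ],
)

```text
t: 7.37
tcp_pos: [481.9, -329.3, 24.1]
eef_rot: [-0.029, 3.14, -0.002]
ft_force: [-5.8, 3.6, 17.0]
finger_gap: 10.2
grip_force: 62.0
```

carry_out(
  commands=[
    [1,[0,0,-0.002],[0,0,0]],
    [1,[0,0,0],[0,0,0]],
  ],
)

```text
t: 7.53
tcp_pos: [482.0, -329.4, 24.0]
eef_rot: [-0.029, 3.139, -0.003]
ft_force: [-12.5, 8.4, 36.6]
finger_gap: 9.8
grip_force: 64.0
```

carry_out(
  commands=[
    [1,[0,0,0.003],[0,0,0]],
    [-0.3,[0,0,0],[0,0,0]],
    [-0.3,[0,0,0],[0,0,0]],
    [-0.3,[0,0,0],[0,0,0]],
    [0,[0,0,0.02],[0,0,0]],
    [0,[0,0,0.04],[0,0,0]],
    [0,[0,0,0.04],[0,0,0]],
    [0,[0,0,0.04],[0,0,0]],
  ],
)

```text
t: 8.2
tcp_pos: [481.4, -328.9, 163.8]
eef_rot: [0.029, -3.14, -0.001]
ft_force: [1.4, -0.9, -0.3]
finger_gap: 42.6
grip_force: 0.0
```

```bash
cat > tiles.py <<'E'
from h import *
from scipy.optimize import minimize
S=4; ROI={"top":(160,130,270,260),"side":(230,240,370,350)}
def mask(n,f=None):
    f=viewer.grab_frame(n) if f is None else f
    u0,v0,u1,v1=ROI[n]; b=cv2.resize(f[v0:v1,u0:u1],None,fx=S,fy=S,interpolation=cv2.INTER_CUBIC)
    h=cv2.cvtColor(b,cv2.COLOR_RGB2HSV); return ((h[...,1]<60)&(h[...,2]>60)).astype(np.uint8)
def box(x0,x1,z0,z1): return np.array([(x,y,z) for x in(x0,x1) for y in(-20,20) for z in(z0,z1)],float)
PARTS=[box(-5,5,0,60),box(-34,10,0,8)]
def render(n,p,shape):
    m=np.zeros(shape,np.uint8);c,s=np.cos(p[2]),np.sin(p[2])
    for P in PARTS:
        Q=P@np.array([[c,s,0],[-s,c,0],[0,0,1]])+[p[0],p[1],0]
        uv=np.array([proj(n,q) for q in Q])-ROI[n][:2]
        cv2.fillConvexPoly(m,cv2.convexHull((uv*S).astype(np.float32)).round().astype(np.int32),1)
    return m
def fit(p,M):
    def cost(v):
        q=[v[0],v[1],v[2]/40]; r=0
        for n in M:
            m=render(n,q,M[n].shape); d=cv2.dilate(m,np.ones((9,9),np.uint8))
            r+=np.sum((m!=M[n])&(d>0))/m.sum()
        return r
    v0=np.array([p[0],p[1],np.radians(p[2])*40])
    r=minimize(cost,v0,method="Nelder-Mead",options=dict(initial_simplex=v0+np.array([[0,0,0],[7,0,0],[0,7,0],[0,0,8]]),xatol=.2,maxiter=120))
    return np.array([r.x[0],r.x[1],np.degrees(r.x[2]/40)]),r.fun
T0=dict(A=(599,320,-29),B=(560,412,16),C=(540,341,36),D=(494,387,-35),E=(461,339,2))
if __name__=="__main__":
    import sys
    M={n:mask(n) for n in ROI}
    for k in (sys.argv[1] if len(sys.argv)>1 else "ABCDE"):
        o=[fit(T0[k],{n:M[n]}) for n in M]+[fit(T0[k],M)]
        print(k,*[(a,round(b,2)) for a,b in o])
    tool()
E
python3 tiles.py
python3 -c "
from h import *
import tiles
print([tiles.mask(n).mean() for n in tiles.ROI])"
```

```text
[np.float64(0.14407342657342656), np.float64(0.4135633116883117)]Traceback (most recent call last):
  File "tiles.py", line 32, in <module>
    o=[fit(T0[k],{n:M[n]}) for n in M]+[fit(T0[k],M)]
                                        ~~~^^^^^^^^^
  File "tiles.py", line 25, in fit
    r=minimize(cost,v0,method="Nelder-Mead",options=dict(initial_simplex=v0+np.array([[0,0,0],[7,0,0],[0,7,0],[0,0,8]]),xatol=.2,maxiter=120))
    res = _minimize_neldermead(fun, x0, args, callback, bounds=bounds,
                               **options)
    fxr = func(xr)
    fx = function(np.copy(x), *(wrapper_args + args))
  File "tiles.py", line 21, in cost
    m=render(n,q,M[n].shape); d=cv2.dilate(m,np.ones((9,9),np.uint8))
  File "tiles.py", line 14, in render
    uv=np.array([proj(n,q) for q in Q])-ROI[n][:2]
                 ~~~~^^^^^
  File "h.py", line 10, in proj
    c=viewer.camera_info(n);K=np.array(c['intrinsics']);V=np.array(c['view'])
ValueError: time passes only in moves, steps and waits
```

```bash
sed -i 's/^def back/import functools\nviewer_info=functools.cache(viewer.camera_info)\ndef back/; s/c=viewer.camera_info(n)/c=viewer_info(n)/' h.py
python3 - <<'E'
from h import *
for n,pts in(("side",[(339,300),(332,285),(277,290),(300,332),(350,320),(240,330)]),("top",[(220,218),(218,209),(222,220),(250,210),(190,220)])):
    h=cv2.cvtColor(cv2.imread(f"pics/{n}0.png"),cv2.COLOR_BGR2HSV); print(n,[h[v,u].tolist() for u,v in pts])
E
```

```text
side [[11, 15, 242], [10, 12, 248], [9, 32, 113], [18, 69, 236], [16, 73, 220], [16, 55, 224]]
top [[30, 6, 127], [30, 8, 128], [30, 6, 128], [16, 86, 118], [16, 86, 119]]
```

```bash
sed -i 's/(h\[...,1\]<60)&(h\[...,2\]>60)/(h[...,1]<(42 if n=="side" else 48))\&(h[...,2]>30)/' tiles.py
python3 tiles.py
```

```text
A (array([599.8, 326.5, -25.9]), np.float64(0.11)) (array([600.9, 332.4, -12.5]), np.float64(0.11)) (array([600.8, 328.3, -19.1]), np.float64(0.29))
B (array([559.1, 412.9,  12.2]), np.float64(0.21)) (array([559.9, 416.9,  11.2]), np.float64(0.15)) (array([559.7, 414.8,  12.6]), np.float64(0.39))
C (array([538.9, 344. ,  39.8]), np.float64(0.09)) (array([539.7, 347.4,  30. ]), np.float64(0.14)) (array([540. , 343.4,  34.6]), np.float64(0.29))
D (array([495.9, 394.2, -30.6]), np.float64(0.15)) (array([497.2, 398.7, -19.8]), np.float64(0.12)) (array([497. , 395.9, -26.7]), np.float64(0.31))
E (array([461.8, 341.2,   5.2]), np.float64(0.07)) (array([462.8, 344.8,   2.1]), np.float64(0.11)) (array([462.6, 341.7,   2.9]), np.float64(0.25))
t 8.5 tcp [ 481.2 -328.8  161.6] yaw_y 91.1 zax [-0.  0. -1.] q [-0.6  0.4 -0.   1.2 -0.  -0.6] F [ 0.   0.8 -0.3] gap 43.1 grip 0.0
```

carry_out(
  commands=[
    [0,[0,0.01,0.035],[0,0,3]],
    [0,[0.005,0.02,0.035],[0,0,4]],
    [0,[0.007,0.0365,0],[0,0,4]],
    [0,[0.007,0.0365,0],[0,0,4]],
    [0,[0.007,0.0365,0],[0,0,4]],
    [0,[0.007,0.0365,0],[0,0,4]],
    [0,[0.007,0.0365,0],[0,0,4]],
    [0,[0.007,0.0365,0],[0,0,4]],
  ],
)

```text
t: 9.17
tcp_pos: [528.0, -78.3, 231.0]
eef_rot: [0.872, -3.015, -0.002]
ft_force: [1.0, -0.3, -0.2]
finger_gap: 42.5
grip_force: 0.0
```

carry_out(
  commands=[
    [0,[0.007,0.0365,0],[0,0,4]],
    [0,[0.007,0.0365,0],[0,0,4]],
    [0,[0.007,0.0365,0],[0,0,4]],
    [0,[0.007,0.0365,0],[0,0,4]],
    [0,[0.007,0.0365,0],[0,0,4]],
    [0,[0.007,0.0365,0],[0,0,4]],
    [0,[0.007,0.0365,0],[0,0,4]],
    [0,[0.007,0.0365,0],[0,0,4]],
  ],
)

```text
t: 9.83
tcp_pos: [584.1, 213.6, 230.7]
eef_rot: [1.67, -2.658, -0.001]
ft_force: [1.5, 0.0, 1.5]
finger_gap: 42.6
grip_force: 0.0
```

carry_out(
  commands=[
    [0,[0.007,0.0365,0],[0,0,4]],
    [0,[0.007,0.0365,0],[0,0,0]],
    [0,[0.002,0.036,0],[0,0,0]],
    [0,[0,0,0],[0,0,0]],
    [0,[0,0,0],[0,0,0]],
  ],
)

```text
t: 10.25
tcp_pos: [599.8, 322.7, 229.7]
eef_rot: [1.76, -2.597, -0.001]
ft_force: [0.5, -0.6, -0.2]
finger_gap: 42.6
grip_force: 0.0
```

```bash
python3 -c "from h import *;tool()"
```

```text
t 10.2 tcp [599.8 322.7 229.7] yaw_y 158.2 zax [-0. -0. -1.] q [ 0.5  0.5  0.4  1.5 -0.  -0.7] F [ 0.5 -0.6 -0.2] gap 42.6 grip 0.0
```

carry_out(
  commands=[
    [0,[0,0.003,-0.035],[0,0,0]],
    [0,[0,0,-0.035],[0,0,0]],
    [0,[0,0,-0.035],[0,0,0]],
    [0,[0,0,-0.035],[0,0,0]],
    [0,[0,0,-0.035],[0,0,0]],
    [0,[0,0,-0.028],[0,0,0]],
    [0,[0,0,0],[0,0,0]],
  ],
)

```text
t: 10.83
tcp_pos: [596.6, 320.3, 22.7]
eef_rot: [1.75, -2.595, -0.001]
ft_force: [-2.0, -1.1, 0.9]
finger_gap: 42.6
grip_force: 0.0
```

```bash
python3 -c "from h import *;tool();crop('side',(230,160,380,280),5,'s3')"
```

```text
t 10.8 tcp [596.6 320.3  22.7] yaw_y 158.0 zax [-0. -0. -1.] q [ 0.5  0.6  0.1  1.  -0.  -0.7] F [-2.  -1.1  0.9] gap 42.6 grip 0.0
```

View pics/s3.png

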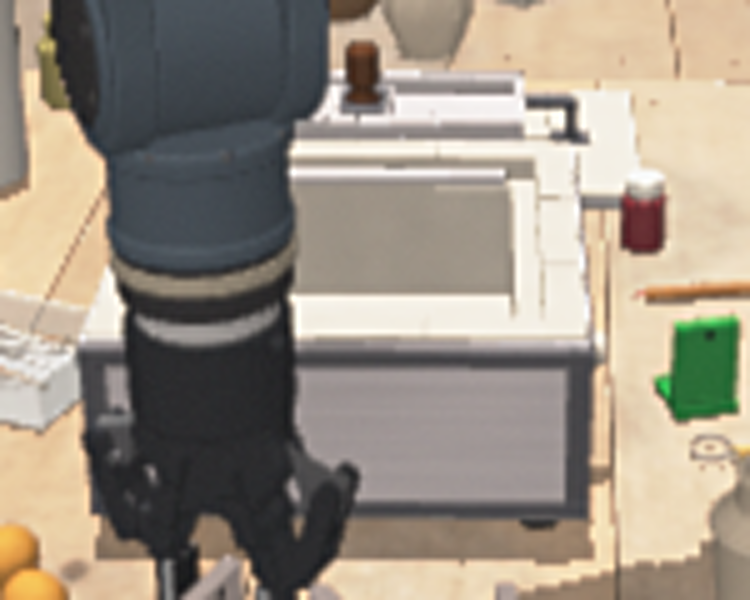

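carry_out(
  commands=[
    [1,[0,0,0],[0,0,0]],
    [1,[0,0,0],[0,0,0]],
    [1,[0,0,0],[0,0,0]],
    [1,[0,0,0],[0,0,0]],
    [1,[0,0,0],[0,0,0]],
    [1,[0,0,0],[0,0,0]],
  ],
)

```text
t: 11.38
tcp_pos: [602.1, 324.3, 32.2]
eef_rot: [-1.756, 2.6, -0.002]
ft_force: [0.3, -0.9, 6.2]
finger_gap: 8.9
grip_force: 60.0
```

carry_out(
  commands=[
    [1,[0,0,0.02],[0,0,0]],
    [1,[0,0,0.03],[0,0,0]],
    [1,[0,0,0.03],[0,0,0]],
    [1,[0,0,0.03],[0,0,0]],
    [1,[0,0,0.03],[0,0,0]],
    [1,[0,0,0.02],[0,0,0]],
    [1,[0,0,0],[0,0,0]],
  ],
)

```text
t: 11.97
tcp_pos: [602.5, 324.9, 196.2]
eef_rot: [-1.754, 2.596, -0.001]
ft_force: [-0.1, 0.4, -1.0]
finger_gap: 9.1
grip_force: 58.9
```

```bash
python3 -c "from h import *;tool();crop('side',(230,160,380,280),5,'s4')
r=np.radians(1.5)
for p in [(50,-56),(50,0),(50,56),(-35,-30),(-35,30)]: print(p,559+p[0]*np.cos(r)-p[1]*np.sin(r),76+p[0]*np.sin(r)+p[1]*np.cos(r))"
```

```text
t 12.0 tcp [602.5 324.9 196.2] yaw_y 158.1 zax [ 0.  0. -1.] q [ 0.5  0.5  0.3  1.4 -0.  -0.7] F [-0.1  0.4 -1. ] gap 9.1 grip 58.9
(50, -56) 610.4487753540188 21.328037216762453
(50, 0) 608.9828662487779 77.30884741539366
(50, 56) 607.516957143537 133.28965761402486
(-35, -30) 524.7973020750916 45.09408705995772
(-35, 30) 523.2266851766193 105.07352655849115
```

View pics/s4.png

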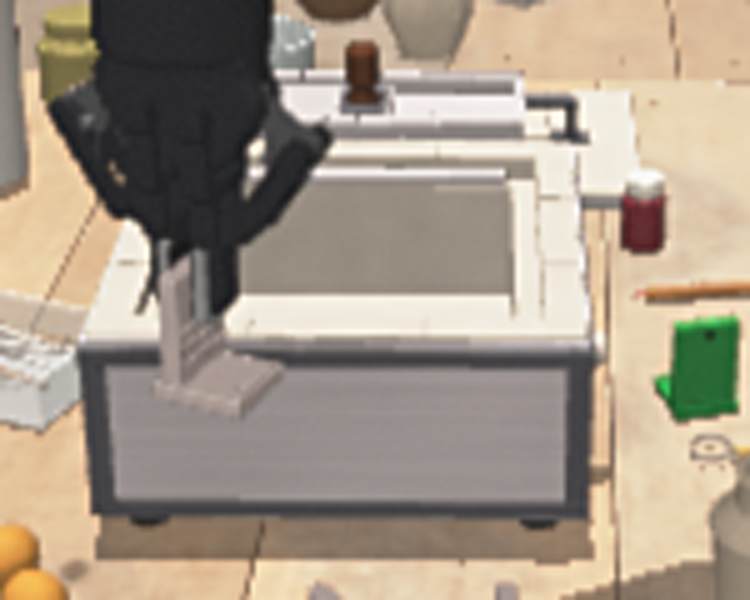

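carry_out(
  commands=[
    [1,[0.001,-0.02,0],[0,0,3]],
    [1,[0.001,-0.037,0],[0,0,3]],
    [1,[0.001,-0.037,0],[0,0,3]],
    [1,[0.001,-0.037,0],[0,0,3]],
    [1,[0.001,-0.037,0],[0,0,3]],
    [1,[0.001,-0.037,0],[0,0,3]],
    [1,[0.001,-0.037,0],[0,0,3]],
    [1,[0.001,-0.037,0],[0,0,2.4]],
  ],
)

```text
t: 12.68
tcp_pos: [607.8, 43.2, 189.0]
eef_rot: [2.253, -2.189, -0.001]
ft_force: [1.2, 0.2, 0.3]
finger_gap: 9.1
grip_force: 58.9
```

carry_out(
  commands=[
    [1,[0,-0.025,0],[0,0,0]],
    [1,[0,0,0],[0,0,0]],
    [1,[0,0,-0.03],[0,0,0]],
    [1,[0,0,-0.03],[0,0,0]],
    [1,[0,0,-0.03],[0,0,0]],
    [1,[0,0,-0.02],[0,0,0]],
    [1,[0,0,-0.006],[0,0,0]],
    [1,[0,0,0],[0,0,0]],
  ],
)

```text
t: 13.35
tcp_pos: [607.1, 20.1, 72.7]
eef_rot: [2.249, -2.191, -0.003]
ft_force: [0.4, -0.2, -0.2]
finger_gap: 8.7
grip_force: 59.6
```

carry_out(
  commands=[
    [1,[0,0,0],[0,0,0]],
  ],
)

```text
t: 13.43
tcp_pos: [608.1, 20.2, 73.3]
eef_rot: [2.25, -2.192, -0.001]
ft_force: [0.2, -0.2, -0.5]
finger_gap: 8.9
grip_force: 59.6
```

carry_out(
  commands=[
    [1,[0,0,-0.0015],[0,0,0]],
    [1,[0,0,-0.0015],[0,0,0]],
    [1,[0,0,0],[0,0,0]],
  ],
)

```text
t: 13.68
tcp_pos: [608.7, 20.1, 71.9]
eef_rot: [-2.249, 2.192, -0.001]
ft_force: [-2.3, 0.2, 9.7]
finger_gap: 8.8
grip_force: 61.2
```

carry_out(
  commands=[
    [1,[0,0,-0.001],[0,0,0]],
    [1,[0,0,0],[0,0,0]],
  ],
)

```text
t: 13.85
tcp_pos: [608.8, 20.1, 71.8]
eef_rot: [-2.249, 2.191, -0.002]
ft_force: [-6.7, 0.4, 18.4]
finger_gap: 9.2
grip_force: 62.5
```

carry_out(
  commands=[
    [1,[0,0,0.002],[0,0,0]],
    [0.3,[0,0,0],[0,0,0]],
    [0.3,[0,0,0],[0,0,0]],
    [0.3,[0,0,0.005],[0,0,0]],
    [0.3,[0,0,0.03],[0,0,0]],
    [0.3,[0,0,0.03],[0,0,0]],
    [0.3,[0,0,0.03],[0,0,0]],
    [0.3,[0,0,0.03],[0,0,0]],
  ],
)

```text
t: 14.52
tcp_pos: [608.4, 19.9, 198.1]
eef_rot: [2.25, -2.193, -0.0]
ft_force: [1.2, -0.3, 0.5]
finger_gap: 30.0
grip_force: 0.0
```

```bash
python3 tiles.py BCDE
```

```text
B (array([559.1, 413.4,  12.5]), np.float64(0.21)) (array([560. , 417. ,  12.6]), np.float64(0.12)) (array([559.9, 415.3,  13.1]), np.float64(0.37))
C (array([538.8, 343.8,  39.6]), np.float64(0.09)) (array([539.8, 347.1,  32. ]), np.float64(0.14)) (array([539.9, 344. ,  34.9]), np.float64(0.29))
D (array([495.9, 394.2, -30.6]), np.float64(0.15)) (array([497.3, 398.8, -19.7]), np.float64(0.12)) (array([497. , 395.9, -26.9]), np.float64(0.31))
E (array([461.7, 341.6,   5.2]), np.float64(0.07)) (array([462.7, 345.6,   1.8]), np.float64(0.11)) (array([462.5, 341.7,   2.9]), np.float64(0.25))
t 14.6 tcp [611.   20.  202.1] yaw_y -178.5 zax [ 0.  0. -1.] q [ 0.   0.4  0.1  1.3  0.  -1.6] F [ 0.2 -0.7  1. ] gap 29.9 grip 0.0
```

carry_out(
  commands=[
    [0,[-0.007,0.0325,0],[0,0,3.6]],
    [0,[-0.007,0.0325,0],[0,0,3.6]],
    [0,[-0.007,0.0325,0],[0,0,3.6]],
    [0,[-0.007,0.0325,0],[0,0,3.6]],
    [0,[-0.007,0.0325,0],[0,0,3.6]],
    [0,[-0.007,0.0325,0],[0,0,3.6]],
    [0,[-0.007,0.0325,0],[0,0,3.6]],
    [0,[-0.007,0.0325,0],[0,0,3.6]],
  ],
)

```text
t: 15.28
tcp_pos: [551.9, 281.3, 196.3]
eef_rot: [2.726, -1.56, -0.0]
ft_force: [0.5, 0.9, -0.2]
finger_gap: 42.4
grip_force: 0.0
```

carry_out(
  commands=[
    [0,[-0.007,0.0325,0],[0,0,3.6]],
    [0,[-0.007,0.0325,0],[0,0,3]],
    [0,[0,0,0],[0,0,0]],
    [0,[0,0,-0.03],[0,0,0]],
    [0,[0,0,-0.035],[0,0,0]],
    [0,[0,0,-0.035],[0,0,0]],
    [0,[0,0,-0.035],[0,0,0]],
    [0,[0,0,-0.027],[0,0,0]],
  ],
)

```text
t: 15.95
tcp_pos: [537.5, 343.8, 31.7]
eef_rot: [2.808, -1.405, -0.002]
ft_force: [0.0, -0.6, -0.3]
finger_gap: 42.5
grip_force: 0.0
```

carry_out(
  commands=[
    [0,[0,0,-0.009],[0,0,0]],
    [0,[0,0,0],[0,0,0]],
    [0,[0,0,0],[0,0,0]],
    [0,[0,0,0],[0,0,0]],
  ],
)

```text
t: 16.28
tcp_pos: [539.9, 345.5, 27.7]
eef_rot: [-2.808, 1.404, -0.002]
ft_force: [0.4, -0.6, 1.5]
finger_gap: 42.7
grip_force: 0.0
```

```bash
python3 -c "from h import *;tool()"
```

```text
t 16.3 tcp [539.9 345.5  27.7] yaw_y -143.1 zax [ 0.  0. -1.] q [ 0.6  0.6 -0.1  0.9 -0.  -1.6] F [ 0.4 -0.6  1.5] gap 42.7 grip 0.0
```

carry_out(
  commands=[
    [1,[0,0,0],[0,0,0]],
    [1,[0,0,0],[0,0,0]],
    [1,[0,0,0],[0,0,0]],
    [1,[0,0,0],[0,0,0]],
    [1,[0,0,0],[0,0,0]],
    [1,[0,0,0],[0,0,0]],
    [1,[0,0,0],[0,0,0]],
  ],
)

```text
t: 16.87
tcp_pos: [539.5, 345.3, 27.2]
eef_rot: [-2.808, 1.404, -0.002]
ft_force: [1.0, 0.2, 6.7]
finger_gap: 9.0
grip_force: 59.3
```

carry_out(
  commands=[
    [1,[0,0,0.02],[0,0,0]],
    [1,[0,0,0.03],[0,0,0]],
    [1,[0,0,0.03],[0,0,0]],
    [1,[0,0,0.03],[0,0,0]],
    [1,[0,0,0.03],[0,0,0]],
    [1,[0,0,0.03],[0,0,0]],
    [1,[0,0,0],[0,0,0]],
    [1,[0,0,0],[0,0,0]],
  ],
)

```text
t: 17.53
tcp_pos: [539.5, 345.4, 197.9]
eef_rot: [-2.807, 1.403, -0.003]
ft_force: [-0.7, 0.0, -1.3]
finger_gap: 9.0
grip_force: 58.7
```

carry_out(
  commands=[
    [1,[0.007,-0.027,0],[0,0,-3.6]],
    [1,[0.007,-0.027,0],[0,0,-3.6]],
    [1,[0.007,-0.027,0],[0,0,-3.6]],
    [1,[0.007,-0.027,0],[0,0,-3.6]],
    [1,[0.007,-0.027,0],[0,0,-3.6]],
    [1,[0.007,-0.027,0],[0,0,-3.6]],
    [1,[0.007,-0.027,0],[0,0,-3.6]],
    [1,[0.007,-0.027,0],[0,0,-3.6]],
  ],
)

```text
t: 18.2
tcp_pos: [594.0, 127.4, 194.2]
eef_rot: [2.368, -2.062, -0.002]
ft_force: [0.2, 0.4, 0.3]
finger_gap: 9.1
grip_force: 58.6
```

carry_out(
  commands=[
    [1,[0.007,-0.027,0],[0,0,-3.6]],
    [1,[0.007,-0.025,0],[0,0,-3]],
    [1,[0,0,0],[0,0,0]],
    [1,[0,0,0],[0,0,0]],
    [1,[0,0,0],[0,0,0]],
  ],
)

```text
t: 18.62
tcp_pos: [608.0, 77.0, 194.7]
eef_rot: [2.249, -2.192, -0.002]
ft_force: [-0.4, -0.6, -0.4]
finger_gap: 9.0
grip_force: 58.6
```

```bash
python3 -c "from h import *;tool()"
```

```text
t 18.6 tcp [608.   77.  194.7] yaw_y -178.5 zax [-0.  0. -1.] q [ 0.1  0.4  0.1  1.3  0.  -1.5] F [-0.4 -0.6 -0.4] gap 9.0 grip 58.6
```

carry_out(
  commands=[
    [1,[0,0,-0.03],[0,0,0]],
    [1,[0,0,-0.03],[0,0,0]],
    [1,[0,0,-0.03],[0,0,0]],
    [1,[0,0,-0.025],[0,0,0]],
    [1,[0,0,-0.01],[0,0,0]],
    [1,[0,0,0],[0,0,0]],
    [1,[0,0,0],[0,0,0]],
  ],
)

```text
t: 19.2
tcp_pos: [608.4, 77.9, 70.7]
eef_rot: [2.251, -2.191, -0.001]
ft_force: [-0.4, 0.1, -0.8]
finger_gap: 9.0
grip_force: 59.3
```

carry_out(
  commands=[
    [1,[0,0,-0.0015],[0,0,0]],
    [1,[0,0,-0.0015],[0,0,0]],
    [1,[0,0,0],[0,0,0]],
  ],
)

```text
t: 19.45
tcp_pos: [608.8, 77.1, 68.0]
eef_rot: [-2.25, 2.192, -0.001]
ft_force: [1.2, -0.3, -0.6]
finger_gap: 9.4
grip_force: 59.3
```

carry_out(
  commands=[
    [1,[0,0,-0.0015],[0,0,0]],
    [1,[0,0,0],[0,0,0]],
  ],
)

```text
t: 19.62
tcp_pos: [608.9, 77.0, 66.9]
eef_rot: [-2.249, 2.192, -0.001]
ft_force: [-0.6, 1.1, 3.2]
finger_gap: 9.5
grip_force: 60.0
```

carry_out(
  commands=[
    [1,[0,0,-0.001],[0,0,0]],
    [1,[0,0,0],[0,0,0]],
  ],
)

```text
t: 19.78
tcp_pos: [609.0, 77.0, 66.8]
eef_rot: [-2.249, 2.192, -0.001]
ft_force: [-3.5, 1.4, 12.2]
finger_gap: 9.1
grip_force: 61.4
```

carry_out(
  commands=[
    [1,[0,0,0.001],[0,0,0]],
    [0.3,[0,0,0],[0,0,0]],
    [0.3,[0,0,0],[0,0,0]],
    [0.3,[0,0,0.005],[0,0,0]],
    [0.3,[0,0,0.03],[0,0,0]],
    [0.3,[0,0,0.03],[0,0,0]],
    [0.3,[0,0,0.035],[0,0,0]],
    [0.3,[0,0,0.035],[0,0,0]],
  ],
)

```text
t: 20.45
tcp_pos: [608.2, 76.8, 202.7]
eef_rot: [2.249, -2.192, -0.001]
ft_force: [0.1, 0.6, -0.9]
finger_gap: 29.8
grip_force: 0.0
```

```bash
python3 tiles.py BDE
```

```text
B (array([559.1, 413.4,  12.5]), np.float64(0.22)) (array([560. , 417. ,  12.6]), np.float64(0.12)) (array([559.9, 415.3,  13.1]), np.float64(0.38))
D (array([495.9, 394.2, -30.6]), np.float64(0.15)) (array([497.4, 399. , -20.6]), np.float64(0.11)) (array([497.1, 396.4, -23.2]), np.float64(0.29))
E (array([461.7, 341.9,   5.4]), np.float64(0.07)) (array([462.7, 344.7,   2.2]), np.float64(0.11)) (array([462.6, 341.7,   3. ]), np.float64(0.25))
t 20.6 tcp [611.3  77.2 207.5] yaw_y -178.5 zax [ 0.  0. -1.] q [ 0.1  0.4  0.2  1.3 -0.  -1.5] F [ 0.6  1.  -0.2] gap 29.7 grip 0.0
```

carry_out(
  commands=[
    [0,[-0.005,0.0335,0],[0,0,1.2]],
    [0,[-0.005,0.0335,0],[0,0,1.2]],
    [0,[-0.005,0.0335,0],[0,0,1.2]],
    [0,[-0.005,0.0335,0],[0,0,1.2]],
    [0,[-0.005,0.0335,0],[0,0,1.2]],
    [0,[-0.005,0.0335,0],[0,0,1.2]],
    [0,[-0.005,0.0335,0],[0,0,1.2]],
    [0,[-0.005,0.0335,0],[0,0,1.2]],
  ],
)

```text
t: 21.22
tcp_pos: [568.1, 346.4, 200.8]
eef_rot: [2.426, -1.995, -0.0]
ft_force: [-0.0, -0.6, 0.1]
finger_gap: 42.6
grip_force: 0.0
```

carry_out(
  commands=[
    [0,[-0.005,0.0335,0],[0,0,1.2]],
    [0,[-0.005,0.0335,0],[0,0,0.7]],
    [0,[0,0,0],[0,0,0]],
    [0,[0,0,-0.035],[0,0,0]],
    [0,[0,0,-0.035],[0,0,0]],
    [0,[0,0,-0.035],[0,0,0]],
    [0,[0,0,-0.035],[0,0,0]],
    [0,[0,0,-0.025],[0,0,0]],
  ],
)

```text
t: 21.88
tcp_pos: [557.3, 410.5, 32.6]
eef_rot: [2.455, -1.954, -0.001]
ft_force: [-0.4, -0.2, -0.7]
finger_gap: 43.0
grip_force: 0.0
```

carry_out(
  commands=[
    [0,[0,0,-0.012],[0,0,0]],
    [0,[0,0,0],[0,0,0]],
    [0,[0,0,0],[0,0,0]],
    [0,[0,0,0],[0,0,0]],
  ],
)

```text
t: 22.22
tcp_pos: [559.8, 412.5, 26.2]
eef_rot: [-2.456, 1.955, -0.001]
ft_force: [0.3, 0.6, 0.2]
finger_gap: 42.6
grip_force: 0.0
```

```bash
python3 -c "from h import *;tool()"
```

```text
t 22.2 tcp [559.8 412.5  26.2] yaw_y -167.0 zax [ 0.  0. -1.] q [ 0.6  0.6  0.1  1.  -0.  -1.2] F [0.3 0.6 0.2] gap 42.6 grip 0.0
```

carry_out(
  commands=[
    [1,[0,0,0],[0,0,0]],
    [1,[0,0,0],[0,0,0]],
    [1,[0,0,0],[0,0,0]],
    [1,[0,0,0],[0,0,0]],
    [1,[0,0,0],[0,0,0]],
    [1,[0,0,0],[0,0,0]],
    [1,[0,0,0],[0,0,0]],
  ],
)

```text
t: 22.8
tcp_pos: [559.6, 412.4, 25.9]
eef_rot: [-2.456, 1.955, -0.001]
ft_force: [0.3, -0.7, 7.2]
finger_gap: 9.1
grip_force: 59.5
```

carry_out(
  commands=[
    [1,[0,0,0.02],[0,0,0]],
    [1,[0,0,0.03],[0,0,0]],
    [1,[0,0,0.03],[0,0,0]],
    [1,[0,0,0.03],[0,0,0]],
    [1,[0,0,0.03],[0,0,0]],
    [1,[0,0,0.03],[0,0,0]],
    [1,[0,0,0],[0,0,0]],
    [1,[0,0,0],[0,0,0]],
  ],
)

```text
t: 23.47
tcp_pos: [559.5, 412.5, 196.7]
eef_rot: [-2.455, 1.954, -0.002]
ft_force: [-0.4, 0.1, -0.6]
finger_gap: 9.5
grip_force: 58.6
```

carry_out(
  commands=[
    [1,[0.005,-0.028,0],[0,0,-1.2]],
    [1,[0.005,-0.028,0],[0,0,-1.2]],
    [1,[0.005,-0.028,0],[0,0,-1.2]],
    [1,[0.005,-0.028,0],[0,0,-1.2]],
    [1,[0.005,-0.028,0],[0,0,-1.2]],
    [1,[0.005,-0.028,0],[0,0,-1.2]],
    [1,[0.005,-0.028,0],[0,0,-1.2]],
    [1,[0.005,-0.028,0],[0,0,-1.2]],
  ],
)

```text
t: 24.13
tcp_pos: [597.9, 186.3, 192.7]
eef_rot: [2.283, -2.155, -0.002]
ft_force: [0.0, 0.4, 0.3]
finger_gap: 9.4
grip_force: 58.6
```

carry_out(
  commands=[
    [1,[0.005,-0.028,0],[0,0,-1.2]],
    [1,[0.004,-0.028,0],[0,0,-0.7]],
    [1,[0,0,0],[0,0,0]],
    [1,[0,0,0],[0,0,0]],
    [1,[0,0,0],[0,0,0]],
  ],
)

```text
t: 24.55
tcp_pos: [607.2, 132.0, 193.3]
eef_rot: [2.249, -2.192, -0.002]
ft_force: [-0.8, 0.4, 0.1]
finger_gap: 9.2
grip_force: 58.5
```

```bash
python3 -c "from h import *;tool()"
```

```text
t 24.6 tcp [607.2 132.  193.3] yaw_y -178.5 zax [-0.  0. -1.] q [ 0.2  0.4  0.2  1.3  0.  -1.4] F [-0.8  0.4  0.1] gap 9.2 grip 58.5
```

carry_out(
  commands=[
    [1,[0,0,-0.03],[0,0,0]],
    [1,[0,0,-0.03],[0,0,0]],
    [1,[0,0,-0.03],[0,0,0]],
    [1,[0,0,-0.025],[0,0,0]],
    [1,[0,0,-0.011],[0,0,0]],
    [1,[0,0,-0.001],[0,0,0]],
    [1,[0,0,0],[0,0,0]],
    [1,[0,0,0],[0,0,0]],
  ],
)

```text
t: 25.22
tcp_pos: [607.7, 132.8, 67.5]
eef_rot: [-2.251, 2.191, -0.0]
ft_force: [0.6, -0.8, -0.4]
finger_gap: 9.2
grip_force: 60.5
```

carry_out(
  commands=[
    [1,[0,0,-0.001],[0,0,0]],
    [1,[0,0,-0.0005],[0,0,0]],
    [1,[0,0,0],[0,0,0]],
  ],
)

```text
t: 25.47
tcp_pos: [607.7, 132.1, 65.9]
eef_rot: [-2.25, 2.192, -0.0]
ft_force: [0.4, -0.2, -0.8]
finger_gap: 9.3
grip_force: 60.5
```

carry_out(
  commands=[
    [1,[0,0,-0.001],[0,0,0]],
    [1,[0,0,0],[0,0,0]],
  ],
)

```text
t: 25.63
tcp_pos: [607.9, 131.9, 65.0]
eef_rot: [-2.249, 2.192, -0.0]
ft_force: [-0.2, 0.6, 1.9]
finger_gap: 9.1
grip_force: 60.8
```

carry_out(
  commands=[
    [0.3,[0,0,0],[0,0,0]],
    [0.3,[0,0,0],[0,0,0]],
    [0.3,[0,0,0.005],[0,0,0]],
    [0.3,[0,0,0.03],[0,0,0]],
    [0.3,[0,0,0.035],[0,0,0]],
    [0.3,[0,0,0.035],[0,0,0]],
    [0.3,[0,0,0.035],[0,0,0]],
  ],
)

```text
t: 26.22
tcp_pos: [607.3, 131.7, 206.7]
eef_rot: [2.25, -2.193, 0.0]
ft_force: [1.0, 0.9, -0.7]
finger_gap: 29.9
grip_force: 0.0
```

```bash
python3 tiles.py DE
```

```text
D (array([495.9, 394.2, -30.6]), np.float64(0.15)) (array([497.1, 399.7, -19. ]), np.float64(0.1)) (array([497.1, 396.3, -23.4]), np.float64(0.29))
E (array([461.4, 341.3,   4.3]), np.float64(0.07)) (array([462.7, 344.8,   1.9]), np.float64(0.12)) (array([462.6, 341.4,   1.7]), np.float64(0.25))
t 26.3 tcp [610.2 132.3 211.4] yaw_y -178.5 zax [ 0.  0. -1.] q [ 0.2  0.4  0.2  1.3 -0.  -1.4] F [ 0.3  0.3 -0.7] gap 30.1 grip 0.0
```

carry_out(
  commands=[
    [0,[-0.0125,0.029,0],[0,0,-3]],
    [0,[-0.0125,0.029,0],[0,0,-3]],
    [0,[-0.0125,0.029,0],[0,0,-3]],
    [0,[-0.0125,0.029,0],[0,0,-3]],
    [0,[-0.0125,0.029,0],[0,0,-3]],
    [0,[-0.0125,0.029,0],[0,0,-3]],
    [0,[-0.0125,0.029,0],[0,0,-3]],
    [0,[-0.0125,0.029,0],[0,0,-3]],
  ],
)

```text
t: 26.98
tcp_pos: [506.8, 365.0, 204.5]
eef_rot: [1.741, -2.615, 0.0]
ft_force: [0.6, 0.2, 0.0]
finger_gap: 43.1
grip_force: 0.0
```

carry_out(
  commands=[
    [0,[-0.0125,0.03,0],[0,0,-3.5]],
    [0,[0,0,0],[0,0,0]],
    [0,[0,0,0],[0,0,0]],
    [0,[0,0,-0.035],[0,0,0]],
    [0,[0,0,-0.035],[0,0,0]],
    [0,[0,0,-0.035],[0,0,0]],
    [0,[0,0,-0.035],[0,0,0]],
    [0,[0,0,-0.03],[0,0,0]],
  ],
)

```text
t: 27.65
tcp_pos: [495.2, 392.0, 32.6]
eef_rot: [1.663, -2.664, 0.001]
ft_force: [1.5, 0.5, 0.9]
finger_gap: 43.0
grip_force: 0.0
```

carry_out(
  commands=[
    [0,[0,0,-0.01],[0,0,0]],
    [0,[0,0,0],[0,0,0]],
    [0,[0,0,0],[0,0,0]],
    [0,[0,0,0],[0,0,0]],
  ],
)

```text
t: 27.98
tcp_pos: [496.5, 394.4, 26.9]
eef_rot: [-1.662, 2.662, 0.0]
ft_force: [0.4, 1.0, 0.3]
finger_gap: 42.6
grip_force: 0.0
```

```bash
python3 -c "from h import *;tool()"
```

```text
t 28.0 tcp [496.5 394.4  26.9] yaw_y 154.0 zax [ 0.  0. -1.] q [ 0.7  0.6 -0.1  0.9 -0.  -0.4] F [0.4 1.  0.3] gap 42.6 grip 0.0
```

carry_out(
  commands=[
    [1,[0,0,0],[0,0,0]],
    [1,[0,0,0],[0,0,0]],
    [1,[0,0,0],[0,0,0]],
    [1,[0,0,0],[0,0,0]],
    [1,[0,0,0],[0,0,0]],
    [1,[0,0,0],[0,0,0]],
    [1,[0,0,0],[0,0,0]],
  ],
)

```text
t: 28.57
tcp_pos: [496.0, 394.5, 26.4]
eef_rot: [-1.663, 2.662, -0.0]
ft_force: [0.6, -0.8, 7.7]
finger_gap: 9.5
grip_force: 59.7
```

carry_out(
  commands=[
    [1,[0,0,0.02],[0,0,0]],
    [1,[0,0,0.03],[0,0,0]],
    [1,[0,0,0.03],[0,0,0]],
    [1,[0,0,0.03],[0,0,0]],
    [1,[0,0,0.03],[0,0,0]],
    [1,[0,0,0.03],[0,0,0]],
    [1,[0,0,0],[0,0,0]],
    [1,[0,0,0],[0,0,0]],
  ],
)

```text
t: 29.23
tcp_pos: [495.9, 394.6, 197.0]
eef_rot: [-1.662, 2.661, 0.001]
ft_force: [-0.9, 0.4, -0.7]
finger_gap: 9.2
grip_force: 58.5
```

carry_out(
  commands=[
    [1,[0.0026,-0.032,0],[0,0,2.5]],
    [1,[0.0026,-0.032,0],[0,0,2.5]],
    [1,[0.0026,-0.032,0],[0,0,2.5]],
    [1,[0.0026,-0.032,0],[0,0,2.5]],
    [1,[0.0026,-0.032,0],[0,0,2.5]],
    [1,[0.0026,-0.032,0],[0,0,2.5]],
    [1,[0.0026,-0.032,0],[0,0,2.5]],
    [1,[0.0026,-0.032,0],[0,0,2.5]],
  ],
)

```text
t: 29.9
tcp_pos: [515.0, 136.2, 193.4]
eef_rot: [2.103, -2.331, -0.001]
ft_force: [1.6, 0.7, -1.3]
finger_gap: 9.2
grip_force: 58.5
```

carry_out(
  commands=[
    [1,[0.0026,-0.032,0],[0,0,2.5]],
    [1,[0.0026,-0.032,0],[0,0,2.5]],
    [1,[0.0026,-0.03,0],[0,0,2.5]],
    [1,[0,0,0],[0,0,0]],
    [1,[0,0,0],[0,0,0]],
    [1,[0,0,0],[0,0,0]],
  ],
)

```text
t: 30.4
tcp_pos: [523.2, 44.0, 193.9]
eef_rot: [2.248, -2.193, -0.002]
ft_force: [0.0, -0.4, -1.2]
finger_gap: 9.2
grip_force: 58.5
```

```bash
python3 -c "from h import *;tool()"
```

```text
t 30.4 tcp [523.2  44.  193.9] yaw_y -178.6 zax [-0.  0. -1.] q [ 0.1  0.2 -0.1  1.2  0.  -1.5] F [ 0.  -0.4 -1.2] gap 9.2 grip 58.5
```

carry_out(
  commands=[
    [1,[0,0,-0.03],[0,0,0]],
    [1,[0,0,-0.03],[0,0,0]],
    [1,[0,0,-0.03],[0,0,0]],
    [1,[0,0,-0.025],[0,0,0]],
    [1,[0,0,-0.011],[0,0,0]],
    [1,[0,0,-0.001],[0,0,0]],
    [1,[0,0,0],[0,0,0]],
    [1,[0,0,0],[0,0,0]],
  ],
)

```text
t: 31.07
tcp_pos: [523.4, 45.0, 67.4]
eef_rot: [2.251, -2.191, -0.001]
ft_force: [0.8, 0.2, 0.0]
finger_gap: 9.1
grip_force: 60.8
```

carry_out(
  commands=[
    [1,[0,0,-0.001],[0,0,0]],
    [1,[0,0,-0.0005],[0,0,0]],
    [1,[0,0,0],[0,0,0]],
  ],
)

```text
t: 31.32
tcp_pos: [523.8, 44.1, 66.3]
eef_rot: [-2.25, 2.192, -0.0]
ft_force: [0.6, 0.3, -0.4]
finger_gap: 9.5
grip_force: 60.8
```

carry_out(
  commands=[
    [1,[0,0,-0.001],[0,0,0]],
    [1,[0,0,0],[0,0,0]],
  ],
)

```text
t: 31.48
tcp_pos: [523.9, 43.9, 65.3]
eef_rot: [-2.25, 2.193, -0.0]
ft_force: [0.3, 0.0, -0.5]
finger_gap: 9.2
grip_force: 60.9
```

carry_out(
  commands=[
    [1,[0,0,-0.001],[0,0,0]],
    [1,[0,0,0],[0,0,0]],
  ],
)

```text
t: 31.65
tcp_pos: [523.9, 43.9, 65.2]
eef_rot: [-2.249, 2.192, -0.001]
ft_force: [-3.2, -0.1, 10.2]
finger_gap: 8.9
grip_force: 62.5
```

carry_out(
  commands=[
    [0.3,[0,0,0],[0,0,0]],
    [0.3,[0,0,0],[0,0,0]],
    [0.3,[0,0,0.005],[0,0,0]],
    [0.3,[0,0,0.03],[0,0,0]],
    [0.3,[0,0,0.035],[0,0,0]],
    [0.3,[0,0,0.035],[0,0,0]],
    [0.3,[0,0,0.035],[0,0,0]],
  ],
)

```text
t: 32.23
tcp_pos: [523.3, 43.8, 206.1]
eef_rot: [2.25, -2.193, -0.0]
ft_force: [1.3, -0.1, -0.2]
finger_gap: 29.8
grip_force: 0.0
```

```bash
python3 tiles.py E
```

```text
E (array([461.5, 341.6,   4.1]), np.float64(0.07)) (array([462.6, 344.8,   1.7]), np.float64(0.11)) (array([462.5, 341.6,   2.9]), np.float64(0.25))
t 32.3 tcp [526.4  44.  210.1] yaw_y -178.5 zax [ 0.  0. -1.] q [ 0.1  0.2 -0.1  1.3 -0.  -1.5] F [ 0.2 -0.4 -0.1] gap 29.9 grip 0.0
```

carry_out(
  commands=[
    [0,[-0.007,0.033,0],[0,0,0]],
    [0,[-0.007,0.033,0],[0,0,0]],
    [0,[-0.007,0.033,0],[0,0,0]],
    [0,[-0.007,0.033,0],[0,0,0]],
    [0,[-0.007,0.033,0],[0,0,0]],
    [0,[-0.007,0.033,0],[0,0,0.5]],
    [0,[-0.007,0.033,0],[0,0,0.5]],
    [0,[-0.007,0.033,0],[0,0,0.5]],
  ],
)

```text
t: 33.0
tcp_pos: [467.0, 309.3, 204.1]
eef_rot: [2.278, -2.162, 0.0]
ft_force: [1.2, -0.7, 0.7]
finger_gap: 42.5
grip_force: 0.0
```

carry_out(
  commands=[
    [0,[-0.0065,0.033,0],[0,0,0]],
    [0,[0,0,0],[0,0,0]],
    [0,[0,0,0],[0,0,0]],
    [0,[0,0,-0.035],[0,0,0]],
    [0,[0,0,-0.035],[0,0,0]],
    [0,[0,0,-0.035],[0,0,0]],
    [0,[0,0,-0.035],[0,0,0]],
    [0,[0,0,-0.03],[0,0,0]],
  ],
)

```text
t: 33.67
tcp_pos: [460.9, 339.0, 32.3]
eef_rot: [2.276, -2.164, 0.0]
ft_force: [-0.6, 0.8, -0.5]
finger_gap: 42.6
grip_force: 0.0
```

carry_out(
  commands=[
    [0,[0,0,-0.01],[0,0,0]],
    [0,[0,0,0],[0,0,0]],
    [0,[0,0,0],[0,0,0]],
    [0,[0,0,0],[0,0,0]],
  ],
)

```text
t: 34.0
tcp_pos: [462.6, 341.3, 26.2]
eef_rot: [-2.276, 2.162, -0.001]
ft_force: [-0.3, -0.1, 0.2]
finger_gap: 42.3
grip_force: 0.0
```

```bash
python3 -c "from h import *;tool()"
```

```text
t 34.0 tcp [462.6 341.3  26.2] yaw_y -177.1 zax [ 0.  0. -1.] q [ 0.6  0.5 -0.2  0.9 -0.  -1. ] F [-0.3 -0.1  0.2] gap 42.3 grip 0.0
```

carry_out(
  commands=[
    [1,[0,0,0],[0,0,0]],
    [1,[0,0,0],[0,0,0]],
    [1,[0,0,0],[0,0,0]],
    [1,[0,0,0],[0,0,0]],
    [1,[0,0,0],[0,0,0]],
    [1,[0,0,0],[0,0,0]],
    [1,[0,0,0],[0,0,0]],
  ],
)

```text
t: 34.58
tcp_pos: [462.1, 341.4, 25.7]
eef_rot: [-2.276, 2.161, -0.001]
ft_force: [-0.2, -0.7, 6.9]
finger_gap: 9.2
grip_force: 59.3
```

carry_out(
  commands=[
    [1,[0,0,0.02],[0,0,0]],
    [1,[0,0,0.03],[0,0,0]],
    [1,[0,0,0.03],[0,0,0]],
    [1,[0,0,0.03],[0,0,0]],
    [1,[0,0,0.03],[0,0,0]],
    [1,[0,0,0.03],[0,0,0]],
    [1,[0,0,0],[0,0,0]],
    [1,[0,0,0],[0,0,0]],
  ],
)

```text
t: 35.25
tcp_pos: [462.1, 341.6, 196.5]
eef_rot: [-2.275, 2.16, -0.001]
ft_force: [0.1, 0.3, -1.4]
finger_gap: 9.8
grip_force: 58.6
```

carry_out(
  commands=[
    [1,[0.0077,-0.0295,0],[0,0,0]],
    [1,[0.0077,-0.0295,0],[0,0,0]],
    [1,[0.0077,-0.0295,0],[0,0,0]],
    [1,[0.0077,-0.0295,0],[0,0,0]],
    [1,[0.0077,-0.0295,0],[0,0,-0.5]],
    [1,[0.0077,-0.0295,0],[0,0,-0.5]],
    [1,[0.0077,-0.0295,0],[0,0,-0.5]],
    [1,[0.0077,-0.0295,0],[0,0,0]],
  ],
)

```text
t: 35.92
tcp_pos: [522.3, 103.3, 193.1]
eef_rot: [2.248, -2.192, -0.002]
ft_force: [0.1, 0.5, -0.7]
finger_gap: 9.3
grip_force: 58.6
```

carry_out(
  commands=[
    [1,[0,0,0],[0,0,0]],
    [1,[0,0,0],[0,0,0]],
    [1,[0,0,0],[0,0,0]],
  ],
)

```text
t: 36.17
tcp_pos: [522.3, 104.9, 193.4]
eef_rot: [2.248, -2.193, -0.002]
ft_force: [0.5, 0.6, -1.2]
finger_gap: 9.1
grip_force: 58.5
```

```bash
python3 -c "from h import *;tool()"
```

```text
t 36.2 tcp [522.3 104.9 193.4] yaw_y -178.6 zax [-0.  0. -1.] q [ 0.2  0.3 -0.1  1.2  0.  -1.4] F [ 0.5  0.6 -1.2] gap 9.1 grip 58.5
```

carry_out(
  commands=[
    [1,[0,0,-0.03],[0,0,0]],
    [1,[0,0,-0.03],[0,0,0]],
    [1,[0,0,-0.03],[0,0,0]],
    [1,[0,0,-0.025],[0,0,0]],
    [1,[0,0,-0.011],[0,0,0]],
    [1,[0,0,-0.001],[0,0,0]],
    [1,[0,0,0],[0,0,0]],
    [1,[0,0,0],[0,0,0]],
  ],
)

```text
t: 36.83
tcp_pos: [522.4, 105.9, 67.0]
eef_rot: [2.251, -2.191, -0.001]
ft_force: [0.1, 0.3, -1.0]
finger_gap: 9.4
grip_force: 60.8
```

carry_out(
  commands=[
    [1,[0,0,-0.001],[0,0,0]],
    [1,[0,0,-0.001],[0,0,0]],
    [1,[0,0,0],[0,0,0]],
  ],
)

```text
t: 37.08
tcp_pos: [522.8, 105.1, 65.2]
eef_rot: [-2.25, 2.192, -0.0]
ft_force: [-0.6, -0.5, -1.2]
finger_gap: 9.3
grip_force: 60.8
```

carry_out(
  commands=[
    [1,[0,0,-0.001],[0,0,0]],
    [1,[0,0,0],[0,0,0]],
  ],
)

```text
t: 37.25
tcp_pos: [523.0, 105.0, 64.7]
eef_rot: [-2.249, 2.192, -0.0]
ft_force: [-1.1, 1.2, 3.6]
finger_gap: 9.4
grip_force: 61.4
```

carry_out(
  commands=[
    [0.3,[0,0,0],[0,0,0]],
    [0.3,[0,0,0],[0,0,0]],
    [0.3,[0,0,0.005],[0,0,0]],
    [0.3,[0,0,0.03],[0,0,0]],
    [0.3,[0,0,0.035],[0,0,0]],
    [0.3,[0,0,0.035],[0,0,0]],
    [0.3,[0,0,0.035],[0,0,0]],
  ],
)

```text
t: 37.83
tcp_pos: [522.4, 104.7, 206.1]
eef_rot: [2.25, -2.193, -0.0]
ft_force: [1.3, 0.7, 1.2]
finger_gap: 29.3
grip_force: 0.0
```

carry_out(
  commands=[
    [-0.2,[-0.003,-0.0335,0],[0,0,-7]],
    [-0.2,[-0.003,-0.0335,0],[0,0,-7]],
    [-0.2,[-0.003,-0.0335,0],[0,0,-7]],
    [-0.2,[-0.003,-0.0335,0],[0,0,-7]],
    [-0.2,[-0.003,-0.0335,0],[0,0,-7]],
    [-0.2,[-0.003,-0.0335,0],[0,0,-7]],
    [-0.2,[-0.003,-0.0335,0],[0,0,-7]],
    [-0.2,[-0.003,-0.0335,0],[0,0,-7]],
  ],
)

```text
t: 38.5
tcp_pos: [498.4, -164.8, 204.8]
eef_rot: [-0.948, 2.995, -0.001]
ft_force: [0.5, 0.2, -0.6]
finger_gap: 51.0
grip_force: 0.0
```

carry_out(
  commands=[
    [-0.2,[-0.003,-0.0335,0],[0,0,-7]],
    [-0.2,[-0.003,-0.0335,0],[0,0,-7]],
    [-0.2,[-0.003,-0.0335,0],[0,0,-7]],
    [-0.2,[-0.003,-0.0335,0],[0,0,-7]],
    [-0.2,[-0.003,-0.032,0],[0,0,-6.5]],
    [-0.2,[0,0,0],[0,0,0]],
    [-0.2,[0,0,0],[0,0,0]],
  ],
)

```text
t: 39.08
tcp_pos: [483.3, -330.7, 204.1]
eef_rot: [0.022, -3.141, -0.0]
ft_force: [0.1, 0.4, 0.1]
finger_gap: 51.3
grip_force: 0.0
```

```bash
python3 - <<'E'
from h import *
tool()
f=viewer.grab_frame('top');g=viewer.grab_frame('side')
cv2.imwrite('pics/t5full.png',f[:,:,::-1]);cv2.imwrite('pics/s5full.png',g[:,:,::-1])
a=cv2.resize(f[115:265,255:515],None,fx=3,fy=3,interpolation=cv2.INTER_CUBIC)
cv2.imwrite('pics/t5.png',a[:,:,::-1])
print("lid expect",[proj('top',p).round(1) for p in [(430,-329,50),(534,-329,50)]],[proj('side',p).round(1) for p in [(430,-329,44),(534,-329,44)]])
E
```

```text
t 39.1 tcp [ 483.3 -330.7  204.1] yaw_y 90.8 zax [-0.  0. -1.] q [-0.6  0.3  0.1  1.3 -0.  -0.6] F [0.1 0.4 0.1] gap 51.3 grip 0.0
lid expect [array([461.3, 222.2]), array([460.4, 184.4])] [array([344.7, 179.6]), array([317.4, 179.1])]
```

View pics/t5.png

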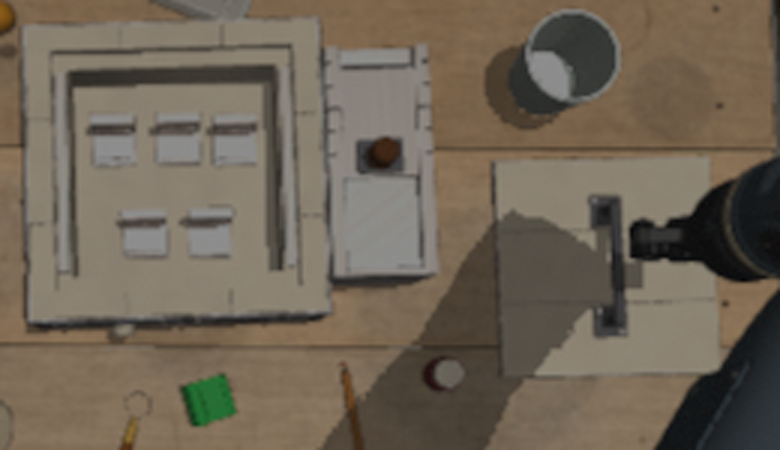

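View pics/s5full.png

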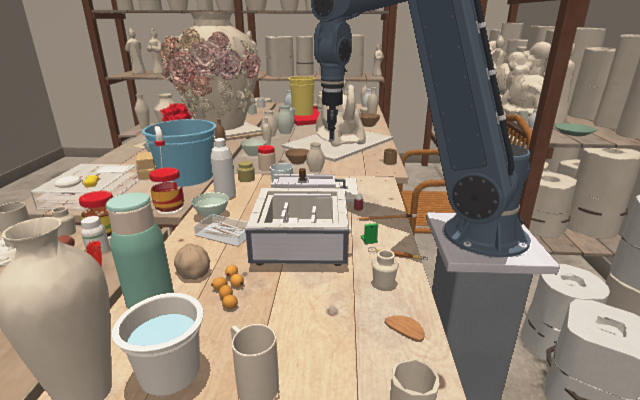

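```bash
python3 - <<'E'
from h import *
f=lambda x,y:(x/3+255,y/3+115)
c=[back("top",*f(*p),14) for p in[(493,162),(709,157),(720,372),(500,377)]]
print(np.mean(c,0),[np.linalg.norm(c[i]-c[i-1]).round(1) for i in range(4)],[np.degrees(np.arctan2(*(b-a)[1::-1])).round(1) for a,b in((c[3],c[0]),(c[2],c[1]),(c[1],c[0]),(c[2],c[3]))])
a,b=back("top",*f(617,320),50),back("top",*f(616,208),50);print("bar",a,b,(a+b)/2)
c=[back("top",*f(*p),124) for p in[(22,25),(320,17),(330,312),(27,322)]]
print("kiln",np.mean(c,0),[np.degrees(np.arctan2(*(b-a)[1::-1])).round(1) for a,b in((c[3],c[0]),(c[2],c[1]),(c[1],c[0]),(c[2],c[3]))])
c=[back("top",*f(*p),124) for p in[(50,52),(292,46),(300,290),(57,297)]]
print("recess",np.mean(c,0),[np.linalg.norm(c[i]-c[i-1]).round(1) for i in range(4)])
E
```

```text
[ 483.7 -328.6   14. ] [np.float64(202.6), np.float64(205.2), np.float64(203.0), np.float64(206.0)] [np.float64(0.9), np.float64(1.2), np.float64(91.6), np.float64(91.5)]
bar [ 431.4 -327.2   50. ] [ 534.3 -328.8   50. ] [ 482.8 -328.    50. ]
kiln [558.1  76.6 124. ] [np.float64(1.8), np.float64(1.6), np.float64(91.9), np.float64(92.1)]
recess [555.8  76.7 124. ] [np.float64(214.4), np.float64(211.5), np.float64(213.9), np.float64(209.0)]
```

carry_out(
  commands=[
    [-0.2,[-0.001,0.0015,-0.035],[0,0,0]],
    [-0.2,[0,0,-0.035],[0,0,0]],
    [-0.2,[0,0,-0.035],[0,0,0]],
    [-0.2,[0,0,-0.035],[0,0,0]],
    [-0.2,[0,0,-0.03],[0,0,0]],
    [-0.2,[0,0,-0.01],[0,0,0]],
    [-0.2,[0,0,0],[0,0,0.3]],
    [-0.2,[0,0,0],[0,0,0]],
  ],
)

```text
t: 39.85
tcp_pos: [483.5, -327.2, 25.3]
eef_rot: [-0.038, 3.141, -0.0]
ft_force: [0.4, 0.1, -0.1]
finger_gap: 51.2
grip_force: 0.0
```

carry_out(
  commands=[
    [-0.2,[0,0,0],[0,0,0]],
    [-0.2,[0,0,0],[0,0,0]],
  ],
)

```text
t: 40.02
tcp_pos: [484.2, -328.3, 26.4]
eef_rot: [-0.036, 3.139, -0.003]
ft_force: [-0.5, -0.0, -0.1]
finger_gap: 51.7
grip_force: 0.0
```

carry_out(
  commands=[
    [-0.2,[-0.002,-0.001,-0.001],[0,0,-0.2]],
    [1,[0,0,0],[0,0,0]],
    [1,[0,0,0],[0,0,0]],
    [1,[0,0,0],[0,0,0]],
    [1,[0,0,0],[0,0,0]],
    [1,[0,0,0],[0,0,0]],
    [1,[0,0,0],[0,0,0]],
    [1,[0,0,0],[0,0,0]],
  ],
)

```text
t: 40.68
tcp_pos: [481.0, -328.9, 23.7]
eef_rot: [-0.029, 3.141, -0.001]
ft_force: [-1.4, -0.1, 6.3]
finger_gap: 9.9
grip_force: 58.5
```

carry_out(
  commands=[
    [1,[0,0,0.01],[0,0,0]],
    [1,[0,0,0.025],[0,0,0]],
    [1,[0,0,0.035],[0,0,0]],
    [1,[0,0,0.035],[0,0,0]],
    [1,[0,0,0.035],[0,0,0]],
    [1,[0,0,0.035],[0,0,0]],
    [1,[0,0,0.03],[0,0,0]],
    [1,[0,0,0],[0,0,0]],
  ],
)

```text
t: 41.35
tcp_pos: [482.5, -329.7, 234.7]
eef_rot: [-0.029, 3.135, -0.007]
ft_force: [0.9, -0.2, -5.2]
finger_gap: 9.9
grip_force: 58.9
```

carry_out(
  commands=[
    [1,[0,0,0],[0,0,0]],
  ],
)

```text
t: 41.43
tcp_pos: [481.3, -328.9, 229.6]
eef_rot: [-0.029, 3.139, -0.002]
ft_force: [0.2, -0.7, -7.0]
finger_gap: 10.1
grip_force: 58.9
```

```bash
python3 -c "from h import *;tool()"
```

```text
t 41.4 tcp [ 481.3 -328.9  229.6] yaw_y 91.1 zax [ 0. -0. -1.] q [-0.6  0.3  0.1  1.4 -0.  -0.6] F [ 0.2 -0.7 -7. ] gap 10.1 grip 58.9
```

carry_out(
  commands=[
    [1,[0.003,0.015,0],[0,0,0]],
    [1,[0.006,0.03,0],[0,0,0]],
    [1,[0.006,0.034,0],[0,0,0]],
    [1,[0.006,0.034,0],[0,0,0]],
    [1,[0.006,0.034,0],[0,0,0]],
    [1,[0.006,0.034,0],[0,0,0]],
    [1,[0.006,0.034,0],[0,0,0]],
    [1,[0.006,0.034,0],[0,0,0]],
  ],
)

```text
t: 42.1
tcp_pos: [524.4, -77.3, 226.0]
eef_rot: [0.029, -3.137, -0.001]
ft_force: [0.5, -0.8, -5.8]
finger_gap: 10.1
grip_force: 59.1
```

carry_out(
  commands=[
    [1,[0.006,0.034,0],[0,0,0]],
    [1,[0.006,0.034,0],[0,0,0]],
    [1,[0.006,0.034,0],[0,0,0]],
    [1,[0.006,0.034,0],[0,0,0]],
    [1,[0.005,0.02,0],[0,0,0]],
    [1,[0,0,0],[0,0,0]],
    [1,[0,0,0],[0,0,0]],
    [1,[0,0,0],[0,0,0]],
  ],
)

```text
t: 42.77
tcp_pos: [553.7, 76.3, 226.5]
eef_rot: [0.03, -3.138, 0.001]
ft_force: [-0.1, -0.2, -6.0]
finger_gap: 10.1
grip_force: 59.2
```

```bash
python3 -c "from h import *;tool()"
```

```text
t 42.8 tcp [553.7  76.3 226.5] yaw_y 91.1 zax [-0. -0. -1.] q [ 0.1  0.3  0.1  1.3 -0.   0.1] F [-0.1 -0.2 -6. ] gap 10.1 grip 59.2
```

carry_out(
  commands=[
    [1,[0.0015,-0.0005,-0.02],[0,0,0]],
    [1,[0,0,-0.025],[0,0,0]],
    [1,[0,0,-0.02],[0,0,0]],
    [1,[0,0,-0.01],[0,0,0]],
    [1,[0,0,0],[0,0,0]],
    [1,[0,0,0],[0,0,0]],
  ],
)

```text
t: 43.27
tcp_pos: [556.0, 75.2, 153.3]
eef_rot: [0.028, -3.14, 0.0]
ft_force: [0.1, 0.5, -4.4]
finger_gap: 10.2
grip_force: 59.1
```

carry_out(
  commands=[
    [1,[0,0,0],[0,0,0]],
  ],
)

```text
t: 43.35
tcp_pos: [557.0, 75.5, 154.4]
eef_rot: [-0.028, 3.14, 0.0]
ft_force: [-0.2, -0.3, -5.6]
finger_gap: 9.9
grip_force: 59.1
```

```bash
python3 - <<'E'
from h import *
tool()
crop('side',(240,170,360,260),6.6,'s6')
crop('top',(255,115,411,231),5,'t6')
for p in[(-103,-103),(103,-103),(103,103),(-103,103)]:
    r=np.radians(1.5);x=558.5+p[0]*np.cos(r)-p[1]*np.sin(r);y=76.4+p[0]*np.sin(r)+p[1]*np.cos(r)
    print((proj('side',(x,y,142))-[240,170])*6.6,(proj('top',(x,y,142))-[255,115])*5)
E
```

```text
t 43.4 tcp [557.   75.5 154.4] yaw_y 91.0 zax [ 0.  0. -1.] q [ 0.1  0.3 -0.1  1.2 -0.   0.1] F [-0.2 -0.3 -5.6] gap 9.9 grip 59.1
[636.7 100.5] [498.6 469.1]
[190.   96.6] [486.8  72.1]
[115.2 294.8] [88.3 79.9]
[642.6 300. ] [ 93.8 477.8]
```

View pics/s6.png

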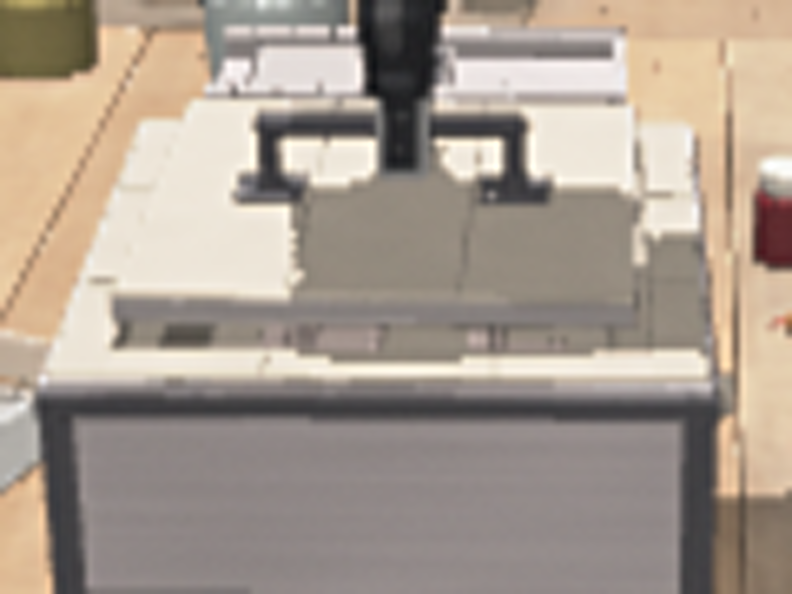

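carry_out(
  commands=[
    [1,[-0.0015,0,0],[0,0,0]],
    [1,[0,0,-0.003],[0,0,0]],
    [1,[0,0,-0.003],[0,0,0]],
    [1,[0,0,0],[0,0,0]],
    [1,[0,0,0],[0,0,0]],
  ],
)

```text
t: 43.87
tcp_pos: [554.6, 75.9, 147.0]
eef_rot: [0.03, -3.141, 0.0]
ft_force: [-0.1, 0.3, -5.1]
finger_gap: 10.1
grip_force: 59.2
```

carry_out(
  commands=[
    [1,[0,0,-0.002],[0,0,0]],
    [1,[0,0,-0.001],[0,0,0]],
    [1,[0,0,0],[0,0,0]],
  ],
)

```text
t: 44.12
tcp_pos: [554.7, 75.8, 144.0]
eef_rot: [0.029, -3.141, 0.0]
ft_force: [0.2, -0.4, -4.8]
finger_gap: 9.9
grip_force: 59.2
```

carry_out(
  commands=[
    [1,[0,0,-0.001],[0,0,0]],
    [1,[0,0,-0.001],[0,0,0]],
    [1,[0,0,0],[0,0,0]],
  ],
)

```text
t: 44.37
tcp_pos: [554.8, 75.8, 142.1]
eef_rot: [0.029, -3.141, 0.0]
ft_force: [-0.1, -1.3, -6.0]
finger_gap: 9.8
grip_force: 59.2
```

carry_out(
  commands=[
    [1,[0,0,-0.001],[0,0,0]],
    [1,[0,0,-0.001],[0,0,0]],
    [1,[0,0,0],[0,0,0]],
  ],
)

```text
t: 44.62
tcp_pos: [555.0, 75.9, 140.5]
eef_rot: [-0.029, 3.141, -0.0]
ft_force: [-0.5, 0.2, -2.6]
finger_gap: 9.8
grip_force: 59.8
```

carry_out(
  commands=[
    [1,[0,0,-0.001],[0,0,0]],
    [1,[0,0,-0.001],[0,0,0]],
    [1,[0,0,0],[0,0,0]],
  ],
)

```text
t: 44.87
tcp_pos: [555.0, 75.9, 139.6]
eef_rot: [-0.029, 3.14, 0.0]
ft_force: [-3.7, -0.7, 7.6]
finger_gap: 10.1
grip_force: 60.7
```

carry_out(
  commands=[
    [1,[0,0,-0.001],[0,0,0]],
    [1,[0,0,-0.001],[0,0,0]],
    [1,[0,0,0],[0,0,0]],
  ],
)

```text
t: 45.12
tcp_pos: [555.0, 75.9, 137.7]
eef_rot: [-0.029, 3.14, 0.0]
ft_force: [-4.7, -0.6, 8.7]
finger_gap: 9.9
grip_force: 60.8
```

carry_out(
  commands=[
    [1,[0,0,-0.001],[0,0,0]],
    [1,[0,0,-0.001],[0,0,0]],
    [1,[0,0,0],[0,0,0]],
  ],
)

```text
t: 45.37
tcp_pos: [555.0, 75.9, 135.7]
eef_rot: [-0.029, 3.14, 0.0]
ft_force: [-4.7, 0.5, 8.5]
finger_gap: 10.3
grip_force: 60.9
```

carry_out(
  commands=[
    [1,[0,0,-0.001],[0,0,0]],
    [1,[0,0,0],[0,0,0]],
  ],
)

```text
t: 45.53
tcp_pos: [555.0, 75.9, 134.7]
eef_rot: [-0.029, 3.14, 0.0]
ft_force: [-4.7, -0.4, 9.9]
finger_gap: 10.3
grip_force: 60.9
```

Sliding evenly at ~9 N; continue to the stop.

carry_out(
  commands=[
    [1,[0,0,-0.001],[0,0,0]],
    [1,[0,0,0],[0,0,0]],
  ],
)

```text
t: 45.7
tcp_pos: [555.0, 75.9, 133.7]
eef_rot: [-0.029, 3.14, 0.0]
ft_force: [-4.7, -1.3, 9.5]
finger_gap: 10.2
grip_force: 61.0
```

carry_out(
  commands=[
    [1,[0,0,-0.001],[0,0,0]],
    [1,[0,0,0],[0,0,0]],
  ],
)

```text
t: 45.87
tcp_pos: [555.1, 75.9, 133.6]
eef_rot: [-0.029, 3.139, 0.0]
ft_force: [-7.8, -1.0, 18.1]
finger_gap: 10.1
grip_force: 61.8
```

carry_out(
  commands=[
    [1,[0,0,-0.001],[0,0,0]],
    [1,[0,0,0],[0,0,0]],
  ],
)

```text
t: 46.03
tcp_pos: [555.1, 75.9, 133.6]
eef_rot: [-0.029, 3.138, 0.0]
ft_force: [-11.0, -1.2, 25.7]
finger_gap: 10.0
grip_force: 62.7
```

carry_out(
  commands=[
    [1,[0,0,0.0015],[0,0,0]],
    [1,[0,0,0.0012],[0,0,0]],
    [-0.2,[0,0,0],[0,0,0]],
    [-0.2,[0,0,0],[0,0,0]],
    [-0.2,[0,0,0],[0,0,0]],
    [-0.2,[0,0,0],[0,0,0]],
    [-0.2,[0,0,0.01],[0,0,0]],
    [-0.2,[0,0,0.025],[0,0,0]],
  ],
)

```text
t: 46.7
tcp_pos: [553.2, 75.6, 166.0]
eef_rot: [0.029, -3.136, 0.001]
ft_force: [1.2, 0.4, -0.7]
finger_gap: 51.3
grip_force: 0.0
```

carry_out(
  commands=[
    [-0.2,[0,0,0.035],[0,0,0]],
    [-0.2,[0,0,0.035],[0,0,0]],
    [-0.2,[0.001,-0.0125,0],[0,0,7]],
    [-0.2,[0.001,-0.0125,0],[0,0,7]],
    [-0.2,[0.001,-0.0125,0],[0,0,7]],
    [-0.2,[0.001,-0.0125,0],[0,0,7]],
    [-0.2,[0.001,-0.0125,0],[0,0,7]],
    [-0.2,[0.001,-0.0125,0],[0,0,7]],
  ],
)

```text
t: 47.37
tcp_pos: [561.0, 0.3, 238.8]
eef_rot: [-1.162, 2.918, -0.001]
ft_force: [1.1, -0.2, 0.2]
finger_gap: 51.3
grip_force: 0.0
```

carry_out(
  commands=[
    [-0.2,[0.001,-0.0125,0],[0,0,7]],
    [-0.2,[0.001,-0.0125,0],[0,0,7]],
    [-0.2,[0.001,-0.0125,0],[0,0,7]],
    [-0.2,[0.001,-0.0125,0],[0,0,7]],
    [-0.2,[0.001,-0.0125,0],[0,0,7]],
    [-0.2,[0.001,-0.0125,0],[0,0,7]],
    [-0.2,[0.001,-0.0125,0],[0,0,6.4]],
    [-0.2,[0.001,-0.0125,0],[0,0,0]],
  ],
)

```text
t: 48.03
tcp_pos: [569.0, -99.8, 238.7]
eef_rot: [-2.255, 2.187, -0.001]
ft_force: [-0.4, -0.0, 0.8]
finger_gap: 50.9
grip_force: 0.0
```

carry_out(
  commands=[
    [-0.2,[0,0,0],[0,0,0]],
    [-0.2,[0,0,0],[0,0,0]],
  ],
)

```text
t: 48.2
tcp_pos: [568.9, -99.7, 238.3]
eef_rot: [-2.244, 2.198, -0.0]
ft_force: [0.9, 0.2, -0.2]
finger_gap: 50.9
grip_force: 0.0
```

```bash
python3 -c "
from h import *
tool(); f=lambda x,y:(x/3+255,y/3+115)
print(back('top',*f(385,150),170))"
```

```text
t 48.2 tcp [568.9 -99.7 238.3] yaw_y -178.8 zax [ 0.  0. -1.] q [-0.2  0.3  0.1  1.4  0.  -1.8] F [ 0.9  0.2 -0.2] gap 50.9 grip 0.0
[566.8 -99.1 170. ]
```

carry_out(
  commands=[
    [-0.2,[0,0,-0.035],[0,0,0]],
    [-0.2,[0,0,-0.035],[0,0,0]],
    [-0.2,[0,0,-0.02],[0,0,0]],
    [-0.2,[0,0,-0.005],[0,0,0]],
    [-0.2,[0,0,0],[0,0,0]],
    [-0.2,[0,0,0],[0,0,0]],
  ],
)

```text
t: 48.7
tcp_pos: [569.5, -98.8, 144.1]
eef_rot: [-2.249, 2.193, -0.001]
ft_force: [0.9, 0.3, 0.8]
finger_gap: 51.0
grip_force: 0.0
```

carry_out(
  commands=[
    [1,[0,0,0],[0,0,0]],
    [1,[0,0,0],[0,0,0]],
    [1,[0,0,0],[0,0,0]],
    [1,[0,0,0],[0,0,0]],
    [1,[0,0,0],[0,0,0]],
    [1,[0,0,0],[0,0,0]],
  ],
)

```text
t: 49.2
tcp_pos: [569.9, -99.2, 144.8]
eef_rot: [-2.248, 2.192, -0.004]
ft_force: [0.0, 0.5, 5.3]
finger_gap: 22.1
grip_force: 58.6
```

```bash
python3 -c "from h import *;tool()"
```

```text
t 49.2 tcp [569.9 -99.2 144.8] yaw_y -178.5 zax [ 0. -0. -1.] q [-0.2  0.4 -0.1  1.1  0.  -1.8] F [0.  0.5 5.3] gap 22.1 grip 58.6
```

carry_out(
  commands=[
    [1,[0.001,0,0],[0,0,0]],
    [1,[0,0,0],[0,0,0]],
  ],
)

```text
t: 49.37
tcp_pos: [570.0, -99.2, 144.8]
eef_rot: [-2.249, 2.193, -0.002]
ft_force: [-4.7, 0.1, 8.0]
finger_gap: 22.1
grip_force: 59.4
```

carry_out(
  commands=[
    [1,[0.001,0,0],[0,0,0]],
    [1,[0,0,0],[0,0,0]],
  ],
)

```text
t: 49.53
tcp_pos: [570.3, -99.2, 144.8]
eef_rot: [2.249, -2.193, 0.001]
ft_force: [-7.0, 0.5, 10.7]
finger_gap: 21.9
grip_force: 59.5
```

carry_out(
  commands=[
    [1,[0.001,0,0],[0,0,0]],
    [1,[0,0,0],[0,0,0]],
  ],
)

```text
t: 49.7
tcp_pos: [571.0, -99.2, 144.8]
eef_rot: [2.249, -2.193, 0.0]
ft_force: [-8.1, 0.1, 10.8]
finger_gap: 22.3
grip_force: 59.5
```

carry_out(
  commands=[
    [1,[0.001,0,0],[0,0,0]],
    [1,[0,0,0],[0,0,0]],
  ],
)

```text
t: 49.87
tcp_pos: [572.0, -99.1, 144.8]
eef_rot: [2.249, -2.193, 0.0]
ft_force: [-8.8, 1.4, 11.1]
finger_gap: 22.2
grip_force: 59.4
```

carry_out(
  commands=[
    [1,[0.001,0,0],[0,0,0]],
    [1,[0,0,0],[0,0,0]],
  ],
)

```text
t: 50.03
tcp_pos: [573.0, -99.1, 144.8]
eef_rot: [2.249, -2.193, 0.0]
ft_force: [-9.6, 0.5, 11.7]
finger_gap: 22.1
grip_force: 59.4
```

carry_out(
  commands=[
    [1,[0.001,0,0],[0,0,0]],
    [1,[0,0,0],[0,0,0]],
  ],
)

```text
t: 50.2
tcp_pos: [574.0, -99.0, 144.8]
eef_rot: [2.249, -2.193, -0.0]
ft_force: [-8.6, 1.4, 12.0]
finger_gap: 22.4
grip_force: 59.4
```

carry_out(
  commands=[
    [1,[0.001,0,0],[0,0,0]],
    [1,[0,0,0],[0,0,0]],
  ],
)

```text
t: 50.37
tcp_pos: [574.1, -99.0, 144.8]
eef_rot: [2.248, -2.192, -0.002]
ft_force: [-12.3, 0.5, 13.3]
finger_gap: 22.1
grip_force: 60.0
```

carry_out(
  commands=[
    [1,[0.001,0,0],[0,0,0]],
    [1,[0,0,0],[0,0,0]],
  ],
)

```text
t: 50.53
tcp_pos: [574.1, -99.1, 144.7]
eef_rot: [2.247, -2.192, -0.004]
ft_force: [-16.4, 0.5, 17.0]
finger_gap: 22.2
grip_force: 60.4
```

carry_out(
  commands=[
    [1,[-0.005,0,0],[0,0,0]],
    [1,[-0.006,0,0],[0,0,0]],
    [1,[-0.006,-0.0003,0],[0,0,0]],
    [1,[-0.006,-0.0003,0],[0,0,0]],
    [1,[-0.006,-0.0003,0],[0,0,0]],
    [1,[-0.006,-0.0002,0],[0,0,0]],
    [1,[0,0,0],[0,0,0]],
    [1,[0,0,0],[0,0,0]],
  ],
)

```text
t: 51.2
tcp_pos: [543.9, -100.1, 144.8]
eef_rot: [-2.247, 2.19, -0.006]
ft_force: [5.3, 1.8, 3.5]
finger_gap: 21.8
grip_force: 59.5
```

carry_out(
  commands=[
    [1,[-0.003,0,0],[0,0,0]],
    [1,[0,0,0],[0,0,0]],
  ],
)

```text
t: 51.37
tcp_pos: [541.6, -100.2, 144.8]
eef_rot: [-2.247, 2.19, -0.007]
ft_force: [6.3, 1.1, 2.1]
finger_gap: 22.2
grip_force: 59.4
```

carry_out(
  commands=[
    [1,[-0.003,0,0],[0,0,0]],
    [1,[-0.002,0,0],[0,0,0]],
    [1,[0,0,0],[0,0,0]],
    [1,[0,0,0],[0,0,0]],
  ],
)

```text
t: 51.7
tcp_pos: [536.8, -100.4, 144.8]
eef_rot: [-2.247, 2.19, -0.008]
ft_force: [6.8, 0.6, 1.6]
finger_gap: 22.2
grip_force: 59.4
```

carry_out(
  commands=[
    [1,[-0.002,0,0],[0,0,0]],
    [1,[0,0,0],[0,0,0]],
    [1,[0,0,0],[0,0,0]],
  ],
)

```text
t: 51.95
tcp_pos: [534.8, -100.5, 144.8]
eef_rot: [-2.247, 2.19, -0.008]
ft_force: [7.7, 1.1, 0.8]
finger_gap: 22.1
grip_force: 59.3
```

carry_out(
  commands=[
    [1,[-0.0008,0,0],[0,0,0]],
    [1,[0,0,0],[0,0,0]],
    [1,[0.0018,0,0],[0,0,0]],
    [1,[0,0,0],[0,0,0]],
  ],
)

```text
t: 52.28
tcp_pos: [534.3, -100.5, 144.8]
eef_rot: [-2.248, 2.192, -0.005]
ft_force: [1.2, 0.1, 7.1]
finger_gap: 22.2
grip_force: 60.2
```

carry_out(
  commands=[
    [-0.2,[0,0,0],[0,0,0]],
    [-0.2,[0,0,0],[0,0,0]],
    [-0.2,[0,0,0],[0,0,0]],
    [-0.2,[0,0,0],[0,0,0]],
    [-0.2,[0,0,0.02],[0,0,0]],
    [-0.2,[0,0,0.035],[0,0,0]],
    [-0.2,[0,0,0.035],[0,0,0]],
    [-0.2,[0,0,0.03],[0,0,0]],
  ],
)

```text
t: 52.95
tcp_pos: [532.6, -100.2, 264.9]
eef_rot: [-2.25, 2.193, -0.0]
ft_force: [1.1, -0.0, 0.0]
finger_gap: 51.3
grip_force: 0.0
```

carry_out(
  commands=[
    [-0.2,[-0.015,-0.033,0],[0,0,0]],
    [-0.2,[-0.015,-0.033,0],[0,0,0]],
    [-0.2,[-0.015,-0.033,0],[0,0,0]],
    [-0.2,[-0.015,-0.033,0],[0,0,0]],
    [-0.2,[-0.015,-0.033,0],[0,0,0]],
    [-0.2,[-0.015,-0.033,0],[0,0,0]],
    [-0.2,[-0.015,-0.033,0],[0,0,0]],
    [-0.2,[0,0,0],[0,0,0]],
  ],
)

```text
t: 53.62
tcp_pos: [425.4, -335.9, 262.7]
eef_rot: [2.244, -2.197, 0.001]
ft_force: [0.4, 1.0, 0.4]
finger_gap: 51.2
grip_force: 0.0
```

```bash
python3 - <<'E'
from h import *
tool()
f=viewer.grab_frame('top');g=viewer.grab_frame('side')
a=cv2.resize(f[115:235,250:415],None,fx=4.8,fy=4.8,interpolation=cv2.INTER_CUBIC)
cv2.imwrite('pics/t7.png',a[:,:,::-1])
crop('side',(240,160,370,260),6,'s7',g)
E
```

```text
t 53.6 tcp [ 425.4 -335.9  262.7] yaw_y -178.8 zax [-0. -0. -1.] q [-0.7  0.3  0.1  1.4 -0.  -2.3] F [0.4 1.  0.4] gap 51.2 grip 0.0
```

View pics/t7.png

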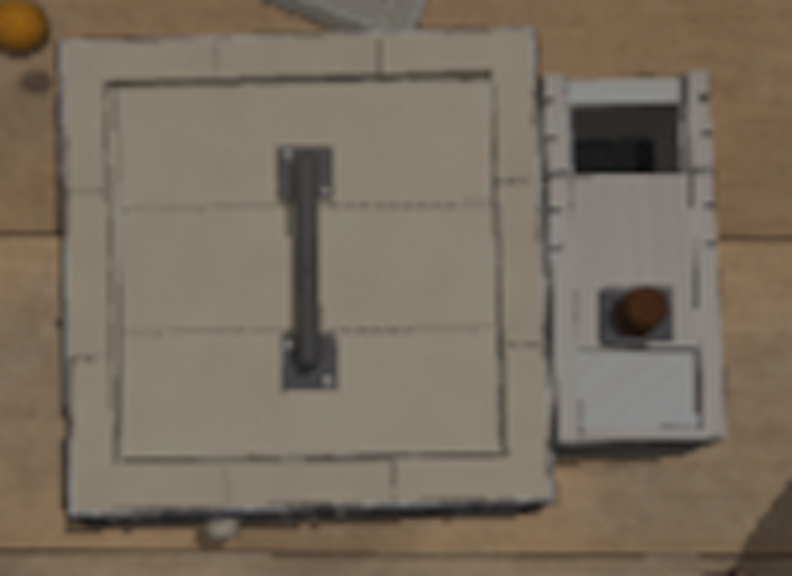

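View pics/s7.png

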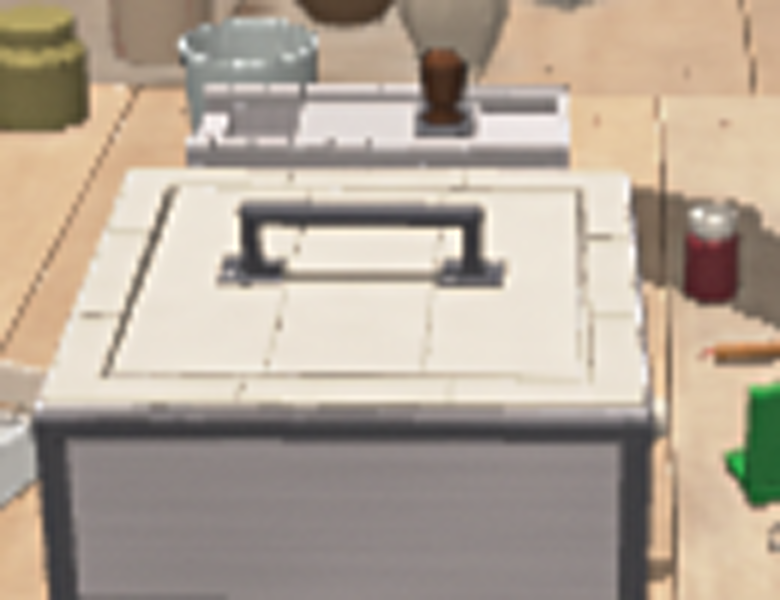

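```bash
python3 -c "
from station import manip
print(manip.finish_job())"
```

```text
the job is handed in; nothing more can be done
None
```

I handed the job in at about 54 s: all five tiles stand upright in the chamber, the lid is pressed home flush with the rim, and the damper is drawn out about 40 mm with its rear edge at the middle marks (I first pushed it shut to find its stop); I touched no bystander, and the verdict was not reported.

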